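# Put the drive punches away in the push-latch cabinet

## Task

Put the shop's steel drive punches away: push the door in the top of the low cabinet inward until its catch lets go and it springs open, and gently lay every punch from the rubber mat along the ribs inside, each settled in a trough between two ribs and clear of the others, so that none can roll. When they all lie still, with the door still standing open, swing the door down and press it until it catches and stays shut; leave the mallet, the wax tin and the boot where they are.

Things in the scene. Friction and masses are not known exactly. Their poses are not given: they have to be found in the camera images.
- bed_mid (a point): Middle of the ribbed bed inside the cabinet, over the middle trough, at the height of a seated punch's axis: 44 mm above the bench. 22 dark wooden ribs, round rods 5 mm thick and 162 mm long, lie 12.5 mm apart; a punch lies in the trough between two. Troughs are at every multiple of 12.5 mm along x. x across the ribs, y along them towards the hinge, z up. Rib tops 8.3 mm below this point.
- bed_near (a point): As bed_mid, over the eighth trough from it, 100 mm along -x. The cabinet is a pale wooden case 293 mm (along x) x 200 mm x 85 mm high, walls 8 mm; its middle is 9 mm from bed_mid along -y. Inner faces of the walls, from bed_mid: 138 mm along +x and -x, 83 mm along +y, 101 mm along -y. A black catch block 45 mm wide, 38 mm high stands at the middle of the -y wall, its face 83 mm from bed_mid.
- bed_far (a point): As bed_mid, over the eighth trough from it, 100 mm along +x. The bed's floor is 5.5 mm below the rib tops. Punches fit no closer than two troughs apart; four troughs (50 mm) leave 30 mm for a finger between them.
- door (a joint): Angle of the cabinet's top door, rad: 0 latched, flush; negative pressed in; 1.75 open, just past upright. Push-push catch: press the free edge in to the stop (8 mm, -0.052 rad, about 4 N; 7 mm is enough), let go, and the damped spring lifts it in about 3 s: give way towards the free edge. To shut: push it down (about 5 N at the free edge), press in to the stop, let go: it stays at 0.
- door_pad (a point): Middle of the brass push disc, 32 mm across, on the door's outer face, 160 mm from the hinge line, 19 mm from the free edge, half-way along it: the place to press. 86 mm above the bench when shut. z is the door's outward normal (up when shut), x along the hinge, y towards the hinge.
- door_hinge (a point): On the hinge line, at half the door's length and thickness, 81 mm from bed_mid along its y, 81 mm above the bench. The door is a flat panel 274 x 180 x 8 mm, hinged at the cabinet's +y wall, its free edge at the -y wall. A thin striker hangs 37 mm below its free edge. Turns with the door: x along the hinge, z its outward normal.
- punch0_mid (a point): A steel drive punch lying along the ribs of the dark rubber mat (355 x 360 mm, rib tops 7 mm above the bench): round shank 20 mm thick, 80 mm long, then a tube up to 12 mm thick, 30 mm long; 200 g; it rolls. The point: on its axis, middle of the shank, 15 mm above the bench (mass centre 7 mm nearer the tube). x along the axis to the tube; y, z turn as it rolls. Either way round will do. 3 to 5 are there.
- punch1_mid (a point): Another drive punch, the same size as punch0; may be absent.
- punch2_mid (a point): Another drive punch, the same size as punch0; may be absent.
- punch3_mid (a point): Another drive punch, the same size as punch0; may be absent.
- punch4_mid (a point): Another drive punch, the same size as punch0; may be absent.
- mallet: Bystander: a rawhide mallet lying on the bench, head 54 mm thick and 85 mm long, handle 175 mm; origin under the middle of the head.
- wax_tin: Bystander: a flat dark tin, 84 mm across and 29 mm high, origin under its middle.
- boot: Bystander: a dark brown leather boot, about 270 mm long and 190 mm high, origin under its middle.
Things that resemble listed ones, but are neither listed nor needed, are in the scene too. Leave any green look-alike of the part that bears punch0_mid alone. Leave any green look-alike of the part that bears punch1_mid alone.

How it is judged:
On the way, in this order (a step that is already met when the one before it is completed fails the run):
1. the door has sprung open (value of joint door above 1.4 rad), for 0.2 s.
2. every punch lies still in a trough of the ribbed bed, with the door still standing open (value of joint door above 1 rad and x of punch0_mid in the frame of bed_mid between -0.13 and 0.13 m and y of punch0_mid in the frame of bed_mid between -0.06 and 0.06 m and z of punch0_mid in the frame of bed_mid between -0.0015 and 0.0015 m and angle between the x axis of each of punch0_mid, punch1_mid, punch2_mid, punch3_mid, punch4_mid and the y axis of bed_mid, either way round below 0.12 rad and linear speed of each of punch0, punch1, punch2, punch3, punch4 below 0.03 m/s and angular speed of each of punch0, punch1, punch2, punch3, punch4 below 1 rad/s and x of punch1_mid in the frame of bed_mid between -0.13 and 0.13 m and y of punch1_mid in the frame of bed_mid between -0.06 and 0.06 m and z of punch1_mid in the frame of bed_mid between -0.0015 and 0.0015 m and x of punch2_mid in the frame of bed_mid between -0.13 and 0.13 m and y of punch2_mid in the frame of bed_mid between -0.06 and 0.06 m and z of punch2_mid in the frame of bed_mid between -0.0015 and 0.0015 m and x of punch3_mid in the frame of bed_mid between -0.13 and 0.13 m and y of punch3_mid in the frame of bed_mid between -0.06 and 0.06 m and z of punch3_mid in the frame of bed_mid between -0.0015 and 0.0015 m and x of punch4_mid in the frame of bed_mid between -0.13 and 0.13 m and y of punch4_mid in the frame of bed_mid between -0.06 and 0.06 m and z of punch4_mid in the frame of bed_mid between -0.0015 and 0.0015 m), for 0.4 s.
At the end, for the whole second after the job is handed in: The door is shut on its catch (within 0.02 rad of flush), and every punch lies still in a trough of the ribbed bed: its axis at the seated height within 1.5 mm and within 0.12 rad of the ribs' direction, the middle of its shank within 60 mm of the middle of the ribs' length (value of joint door between -0.012 and 0.02 rad and x of punch0_mid in the frame of bed_mid between -0.13 and 0.13 m and y of punch0_mid in the frame of bed_mid between -0.06 and 0.06 m and z of punch0_mid in the frame of bed_mid between -0.0015 and 0.0015 m and angle between the x axis of each of punch0_mid, punch1_mid, punch2_mid, punch3_mid, punch4_mid and the y axis of bed_mid, either way round below 0.12 rad and linear speed of each of punch0, punch1, punch2, punch3, punch4 below 0.03 m/s and angular speed of each of punch0, punch1, punch2, punch3, punch4 below 1 rad/s and x of punch1_mid in the frame of bed_mid between -0.13 and 0.13 m and y of punch1_mid in the frame of bed_mid between -0.06 and 0.06 m and z of punch1_mid in the frame of bed_mid between -0.0015 and 0.0015 m and x of punch2_mid in the frame of bed_mid between -0.13 and 0.13 m and y of punch2_mid in the frame of bed_mid between -0.06 and 0.06 m and z of punch2_mid in the frame of bed_mid between -0.0015 and 0.0015 m and x of punch3_mid in the frame of bed_mid between -0.13 and 0.13 m and y of punch3_mid in the frame of bed_mid between -0.06 and 0.06 m and z of punch3_mid in the frame of bed_mid between -0.0015 and 0.0015 m and x of punch4_mid in the frame of bed_mid between -0.13 and 0.13 m and y of punch4_mid in the frame of bed_mid between -0.06 and 0.06 m and z of punch4_mid in the frame of bed_mid between -0.0015 and 0.0015 m); the robot touches nothing.
It fails at once if a punch was dropped into the cabinet instead of being set down ((x of punch0_mid in the frame of bed_mid between -0.13 and 0.13 m and y of punch0_mid in the frame of bed_mid between -0.09 and 0.08 m and z of punch0_mid in the frame of bed_mid between 0.006 and 0.3 m and contact force between the fingers and punch0 below 0.2 N and linear speed of punch0 above 0.45 m/s) or (x of punch1_mid in the frame of bed_mid between -0.13 and 0.13 m and y of punch1_mid in the frame of bed_mid between -0.09 and 0.08 m and z of punch1_mid in the frame of bed_mid between 0.006 and 0.3 m and contact force between the fingers and punch1 below 0.2 N and linear speed of punch1 above 0.45 m/s) or (x of punch2_mid in the frame of bed_mid between -0.13 and 0.13 m and y of punch2_mid in the frame of bed_mid between -0.09 and 0.08 m and z of punch2_mid in the frame of bed_mid between 0.006 and 0.3 m and contact force between the fingers and punch2 below 0.2 N and linear speed of punch2 above 0.45 m/s) or (x of punch3_mid in the frame of bed_mid between -0.13 and 0.13 m and y of punch3_mid in the frame of bed_mid between -0.09 and 0.08 m and z of punch3_mid in the frame of bed_mid between 0.006 and 0.3 m and contact force between the fingers and punch3 below 0.2 N and linear speed of punch3 above 0.45 m/s) or (x of punch4_mid in the frame of bed_mid between -0.13 and 0.13 m and y of punch4_mid in the frame of bed_mid between -0.09 and 0.08 m and z of punch4_mid in the frame of bed_mid between 0.006 and 0.3 m and contact force between the fingers and punch4 below 0.2 N and linear speed of punch4 above 0.45 m/s)).
It fails at once if the mallet was disturbed (distance of mallet from where it was at the start of the episode above 0.03 m).
It fails at once if the wax tin was disturbed (distance of wax_tin from where it was at the start of the episode above 0.03 m).
It fails at once if the boot was disturbed (distance of boot from where it was at the start of the episode above 0.03 m).
Of punch0, punch1, punch2, punch3, punch4 only 3 to 5 are there at a start; the rules pass over those that are not, and their reading is None.
At some moment in a run one of punch0, punch1, punch2, punch3, punch4 may be knocked a few centimetres aside while the robot is not near it.
It also fails if it takes over 210 s, if anything falls off the work surface, if the arm or the gripper's body presses on something with over 40 N, if the wrist force passes 120 N, or if a joint passes its speed limit or range.

## Robot

A 6-joint arm with a two-finger parallel gripper is mounted at the origin on the work surface. World frame = base frame: x ahead of the robot, y to its left, z up, the work surface at z = 0. Lengths are in m, angles in rad, forces in N, time in s.
With the tool pointing down it reaches from about 0.35 to 0.975 m from the base axis. Payload 4.9 kg.
Tool frame: the origin (TCP) lies on the centre line of the jaws, within the pads' length; the fingertips stand 22 mm ahead of it and the grasp point (between the pads) lies 3 mm ahead of it (manip.tcp_to_tips is the distance from the TCP to the fingertips, in m); z points along the fingers, x is the direction in which the jaws open and shut, and the axes are right-handed (so a half turn about z gives the same grasp; the last joint's range is limited). The gripper opens to 85 mm and grips with 20 to 120 N. Pads are 22 mm wide; open, the fingers measure 114 mm over their backs; the gripper's body (76 mm by 85 mm) begins 54 mm behind the grasp point. The pads swing forward as they close: fully open they stand 13 mm farther back than shut.
Start: joints at [-1.255, 0.053, 1.613, -0, 1.476, -0.119], TCP at [0.263, -0.567, 0.23] pointing down, gripper open.
Joint ranges: [-3.01, 3.01], [-1.01, 2.22], [0.06, 2.58], [-1.02, 4.17], [0.09, 2.62], [-3.14, 3.14]. Speed limits (rad/s): [2.57, 2.57, 3.14, 3.14, 3.14, 3.14].

## Interface

Orientations are given as a unit quaternion [w, x, y, z].
In Python, from plant import manip gives the robot as it stands.
- The arm moves only by the shell command python3 -m pendant 'ROWS'. ROWS is a JSON object of lists of equal length, an entry for each row: "linear": the shift along the tool's x, y, z in cm, a list of three; "rotation": the turn, a rotation vector about the tool's x, y, z in degrees, a list of three; "grip": the closure, from 0 (fully open) to 1 (shut). A call has exactly 10 rows; each row is the pose to reach, as a shift and turn from the pose commanded when the call began, along the tool's axes at that moment; what a row does not reach only later rows make up. A row lasts 1/12 s, in which the tool goes at most 41.7 mm and 7.16 degrees, less where a joint would pass 70% of its speed; a pose out of reach is approached as far as the arm can. A call with a gripper value outside its range is refused whole. The fingers move at their own pace and stop on an object; the grip force is fixed at half the most. Time passes only in rows, so rows that repeat a pose let the fingers close, or fill a call up. It gives the time, the measured TCP pose, the force and the opening at its end, in the units of the state.
- manip.state(): the state, without advancing time (a new reading comes with each control period).
- manip.grab_frame(name): name is "scene" or "top" or "wrist"; returns the picture (400x640x3 uint8, red, green, blue); there is no depth.
- manip.calibration(name): a dict with "fx", "fy", "cx", "cy" (pixels), "k1" (the pictures are not rectified: a ray, as slopes to the right and down, at radius r is drawn at 1 + k1 r^2 times it, then the intrinsics apply), "cam_to_world" (4x4, takes a point from camera to world coordinates). Camera axes: x right, y up, looking along -z (the intrinsics and any distortion apply to the point x, -y, -z); pixel columns grow to the right and rows downward; lengths in m; the calibration is good to about 2 mm. A picture is of the moment at which its call begins: read the wrist's pose just before it. calibration takes no time and is no camera call; for the wrist camera it gives the pose at the moment of the call.
- manip.job_done(): hands the job in, once; it reports no verdict.
The state is a dict: "time": time; "joint_pos": joint angles; "joint_vel": joint speeds; "joint_efforts": joint torques, N m; "tool_pos": TCP position; "tool_rot": TCP orientation; "contact_force": force on the tool from outside, world axes, zero at the start; "ft_torque": the same for the moment, N m; "gripper_width": opening from 0.0 (shut) to 1.0 (fully open).
Only numpy, scipy, OpenCV 4.12 (cv2) and the standard library are available. Lean on these libraries where they do the work, as an engineer would, in place of code of your own. Each camera call takes 0.05 s, during which the arm holds its last target. There are 200 camera calls.

## Working session

There is one attempt and no reset: what is moved stays moved. The work goes in short steps, Python scripts to look and compute and a shell command to move; the robot and the scene stay as the last step left them, time stands still between calls to the robot, and variables do not carry over. Pictures are saved under pics/ and viewed, about 12 in all and at most 16, crops included, and the job is handed in when it is done.

```bash
ls; mkdir -p pics; cat > h.py <<'E'
import numpy as np,cv2
from scipy.spatial.transform import Rotation as R
from plant import manip
def K(c): return np.array([[c['fx'],0,c['cx']],[0,c['fy'],c['cy']],[0,0,1.]])
def ray(c,px):
    px=np.array(px,float).reshape(-1,1,2)
    u=cv2.undistortPoints(px,K(c),np.array([c['k1'],0,0,0.])).reshape(-1,2)
    M=np.array(c['cam_to_world']); d=np.c_[u[:,0],-u[:,1],-np.ones(len(u))]@M[:3,:3].T
    return M[:3,3],d
def onplane(c,px,z):
    o,d=ray(c,px); return o+d*((z-o[2])/d[:,2])[:,None]
def proj(c,P):
    M=np.linalg.inv(np.array(c['cam_to_world'])); q=np.atleast_2d(P)@M[:3,:3].T+M[:3,3]
    q=q*[1,-1,-1]; return cv2.projectPoints(q,np.zeros(3),np.zeros(3),K(c),np.array([c['k1'],0,0,0.]))[0].reshape(-1,2)
def snap(n,f=None):
    c=manip.calibration(n); im=manip.grab_frame(n)[:,:,::-1].copy()
    if f: cv2.imwrite('pics/'+f,im)
    return c,im
def Rt(s=None):
    s=s or manip.state(); q=s['tool_rot']; return R.from_quat([q[1],q[2],q[3],q[0]])
def to_tool(target,rot=None):
    "cm shift along tool axes to bring TCP to target"
    s=manip.state(); return np.round(Rt(s).inv().apply(np.array(target)-s['tool_pos'])*100,2)
def show():
    s=manip.state(); print(round(s['time'],2),np.round(s['tool_pos'],4),'R',np.round(Rt(s).as_matrix(),3).tolist(),'F',np.round(s['contact_force'],1),'g',round(s['gripper_width'],3),'q',np.round(s['joint_pos'],2))
E
python3 - <<'E'
from h import *
show()
for n in('scene','top'):
    c,im=snap(n,n+'0.png'); print(n,np.round(c['cam_to_world'],3).tolist(),c['fx'],c['cx'],c['cy'],c['k1'],im.shape)
E
```

```text
pics
0.0 [ 0.2631 -0.5662  0.2284] R [[0.421, -0.907, -0.001], [-0.907, -0.421, 0.002], [-0.002, -0.0, -1.0]] F [-0.1 -0.3 -0.7] g 1.002 q [-1.26  0.05  1.61  0.    1.48 -0.12]
scene [[-0.68, -0.601, 0.42, 1.104], [0.733, -0.565, 0.378, 0.599], [0.01, 0.565, 0.825, 1.236], [0.0, 0.0, 0.0, 1.0]] 518.0227608418427 325.75534408660013 203.25378648716583 -0.13507274440848305 (400, 640, 3)
top [[0.001, 0.987, -0.16, 0.324], [-1.0, 0.001, -0.003, 0.073], [-0.003, 0.16, 0.987, 1.145], [0.0, 0.0, 0.0, 1.0]] 383.4136703903136 320.08655829881866 200.14782956848592 0.0056960704897824135 (400, 640, 3)
```

View pics/top0.png

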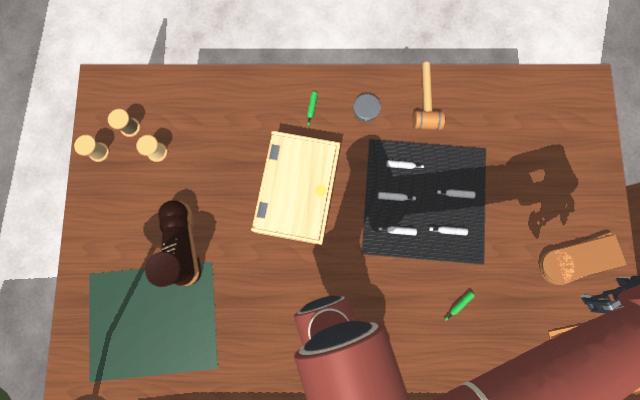

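View pics/scene0.png

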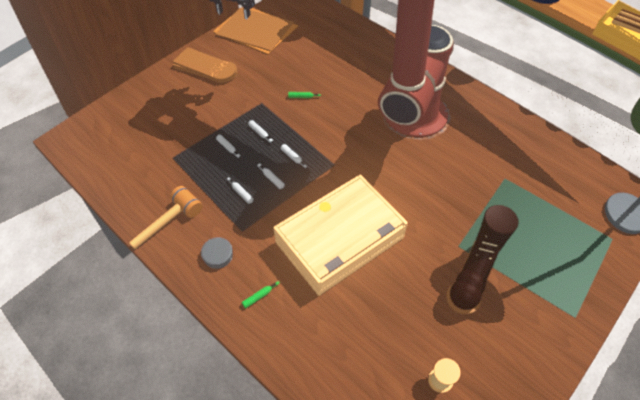

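```bash
cat > det.py <<'E'
from h import *
def punches(im,c,z=0.012,box=(355,132,495,272),thr=85,amin=60):
    x0,y0,x1,y1=box; g=cv2.cvtColor(im,cv2.COLOR_BGR2HSV); m=np.zeros(im.shape[:2],np.uint8)
    m[y0:y1,x0:x1]=((g[y0:y1,x0:x1,2]>thr)&(g[y0:y1,x0:x1,1]<70)).astype(np.uint8)
    n,l,st,ce=cv2.connectedComponentsWithStats(m); out=[]
    for i in range(1,n):
        if st[i,4]<amin: continue
        ys,xs=np.nonzero(l==i); P=onplane(c,np.c_[xs,ys],z)[:,:2]
        mu=P.mean(0); w,v=np.linalg.eigh(np.cov((P-mu).T)); a=v[:,1]; t=(P-mu)@a
        if np.mean(t**3)>0: pass
        else: a=-a; t=-t   # long tail (thin tube) along +a
        s=(P-mu)@v[:,0]
        lo,hi=np.percentile(t,1),np.percentile(t,99); 
        out.append(dict(px=ce[i],n=st[i,4],mu=mu,a=a,lo=lo,hi=hi,mid=mu+a*(lo+.040),th=4*w[0]**.5))
    return out
E
python3 - <<'E'
from det import *
im=cv2.imread('pics/top0.png'); c=manip.calibration('top')
for p in punches(im,c): print(np.round(p['px']),p['n'],'mid',np.round(p['mid'],3),'ax',np.round(p['a'],3),'len',round(p['hi']-p['lo'],3),round(p['th'],3))
h=cv2.cvtColor(im,cv2.COLOR_BGR2HSV)
sub=h[110:260,240:350]
m=((sub[...,2]>170)&(sub[...,0]>12)&(sub[...,0]<35)&(sub[...,1]<160)).astype(np.uint8)
k,_=cv2.findContours(m,cv2.RETR_EXTERNAL,cv2.CHAIN_APPROX_NONE); k=max(k,key=cv2.contourArea)+[240,110]
r=cv2.minAreaRect(k); b=cv2.boxPoints(r); print('box',b.tolist()); 
ap=cv2.approxPolyDP(cv2.convexHull(k),5,True)[:,0]; print(ap.tolist()); print(np.round(onplane(c,ap,.085),3).tolist())
d=((sub[...,1]>165)&(sub[...,2]>170)&(sub[...,0]>20)&(sub[...,0]<35)); ys,xs=np.nonzero(d); print('disc',len(xs),xs.mean()+240,ys.mean()+110,onplane(c,[[xs.mean()+240,ys.mean()+110]],.086))
crop=cv2.resize(im[110:285,235:500],None,fx=3,fy=3,interpolation=cv2.INTER_CUBIC)
cv2.drawContours(crop,[((ap-[235,110])*3).astype(int)],-1,(255,0,0),1)
cv2.imwrite('pics/crop0.png',crop)
E
```

```text
[402. 164.] 228 mid [ 0.618 -0.167] ax [-0.094 -0.996] len 0.109 0.025
[460. 193.] 203 mid [ 0.528 -0.348] ax [0.062 0.998] len 0.087 0.024
[392. 196.] 206 mid [ 0.52  -0.137] ax [-0.083 -0.997] len 0.087 0.025
[402. 231.] 223 mid [ 0.416 -0.167] ax [0.082 0.997] len 0.085 0.026
[451. 230.] 256 mid [ 0.417 -0.319] ax [0.074 0.997] len 0.113 0.025
box [[250.30368041992188, 231.75994873046875], [269.2957458496094, 129.20291137695312], [340.4482727050781, 142.37930297851562], [321.4562072753906, 244.93634033203125]]
[[271, 131], [339, 143], [321, 244], [251, 230]]
[[0.698, 0.218, 0.085], [0.662, 0.022, 0.085], [0.373, 0.073, 0.085], [0.412, 0.267, 0.085]]
disc 0 nan nan [[nan nan nan]]<stdin>:10: RuntimeWarning: Mean of empty slice.
  ret = ret.dtype.type(ret / rcount)
```

View pics/crop0.png

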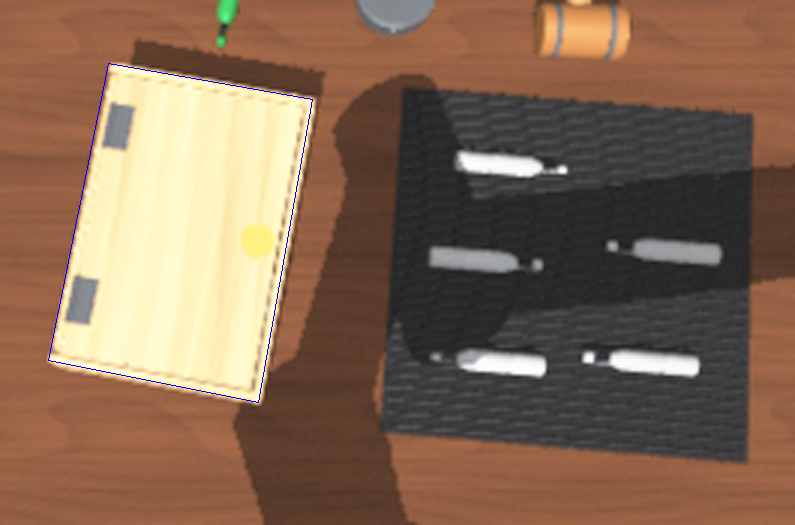

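```bash
python3 -m pendant '{"linear":[[-2.4,-2.5,0],[-4.8,-5,0],[-7.2,-7.6,0],[-9.6,-10.1,0],[-12,-12.6,0],[-14.4,-15.2,0],[-16.8,-17.7,0],[-19.2,-20.2,0],[-21.6,-22.8,0],[-23.6,-25.3,0]],"rotation":[[0,0,-5],[0,0,-10],[0,0,-15],[0,0,-20],[0,0,-25],[0,0,-30],[0,0,-35],[0,0,-40],[0,0,-45],[0,0,-50]],"grip":[0,0,0,0,0,0,0,0,0,0]}'
python3 - <<'E'
from h import *
show(); print(to_tool([0.524,0.076,0.23]), manip.tcp_to_tips)
c=manip.calibration('top'); print(proj(c,[[.524,.076,.086],[.538,.154,.085]]))
a=Rt().as_matrix()[:,0]; print(np.degrees(np.arctan2(a[1],a[0])))
E
```

```text
time: 0.93
tool_pos: [0.3933, -0.2441, 0.2292]
tool_rot: [-0.0, 0.992, -0.129, -0.0]
contact_force: [-0.8, -0.9, -0.3]
gripper_width: 1.001
0.93 [ 0.3933 -0.2441  0.2292] R [[0.967, -0.256, -0.0], [-0.256, -0.967, 0.001], [-0.0, -0.0, -1.0]] F [-0.8 -0.9 -0.3] g 1.001 q [-0.72 -0.35  1.98  0.    1.52 -0.46]
[  4.43 -34.29  -0.06] 0.022
[[320.13342224 190.10517722]
 [292.47919903 185.26940774]]
-14.844228103099967
```

```bash
python3 -m pendant '{"linear":[[0.4,-3.4,0],[0.9,-6.9,0],[1.3,-10.3,0],[1.8,-13.7,0],[2.2,-17.2,0],[2.6,-20.6,0],[3.1,-24,0],[3.5,-27.4,0],[4,-30.9,0],[4.4,-34.3,0]],"rotation":[[0,0,-2],[0,0,-4],[0,0,-4.7],[0,0,-4.7],[0,0,-4.7],[0,0,-4.7],[0,0,-4.7],[0,0,-4.7],[0,0,-4.7],[0,0,-4.7]],"grip":[1,1,1,1,1,1,1,1,1,1]}'
python3 - <<'E'
from h import *
show(); print(to_tool([0.524,0.076,0.12]))
c,im=snap('wrist','w1.png'); print(np.round(c['cam_to_world'],3).tolist(),c['fx'],proj(c,[[.524,.076,.086]]))
E
```

```text
time: 1.77
tool_pos: [0.5252, 0.0754, 0.2292]
tool_rot: [0.0, 0.996, -0.09, -0.0]
contact_force: [1.0, -1.6, -0.4]
gripper_width: 0.004
1.77 [0.5252 0.0754 0.2292] R [[0.984, -0.18, -0.0], [-0.18, -0.984, -0.0], [-0.0, 0.0, -1.0]] F [ 1.  -1.6 -0.4] g 0.004 q [ 0.   -0.17  1.83 -0.    1.49  0.18]
[-0.12 -0.04 10.92]
[[0.984, 0.171, 0.054, 0.538], [-0.179, 0.937, 0.299, 0.152], [0.0, -0.304, 0.953, 0.372], [0.0, 0.0, 0.0, 1.0]] 311.88690164617424 [[318.44116434 183.08252073]]
```

View pics/w1.png

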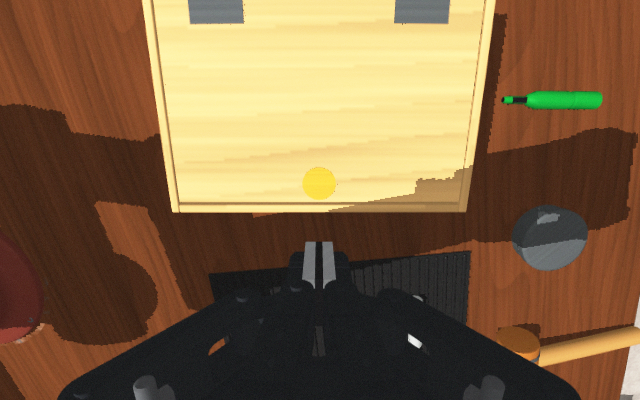

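```bash
python3 - <<'E'
from h import *
c=manip.calibration('wrist'); P=onplane(c,[[172.5,212],[467,212],[144,0],[495,0]],.085)
print(np.round(P,4).tolist()); 
for a,b in((0,1),(0,2),(1,3)):
    d=P[b]-P[a]; print(np.linalg.norm(d),np.degrees(np.arctan2(d[1],d[0])))
E
python3 -m pendant '{"linear":[[-0.1,0,2],[-0.1,0,4],[-0.1,0,6],[-0.1,0,8],[-0.1,0,9.5],[-0.1,0,10.5],[-0.1,0,11],[-0.1,0,11.4],[-0.1,0,11.6],[-0.1,0,11.6]],"rotation":[[0,0,0],[0,0,0],[0,0,0],[0,0,0],[0,0,0],[0,0,0],[0,0,0],[0,0,0],[0,0,0],[0,0,0]],"grip":[1,1,1,1,1,1,1,1,1,1]}'
python3 -m pendant '{"linear":[[0,0,0.15],[0,0,0.3],[0,0,0.45],[0,0,0.6],[0,0,0.75],[0,0,0.9],[0,0,1.05],[0,0,1.2],[0,0,1.25],[0,0,1.3]],"rotation":[[0,0,0],[0,0,0],[0,0,0],[0,0,0],[0,0,0],[0,0,0],[0,0,0],[0,0,0],[0,0,0],[0,0,0]],"grip":[1,1,1,1,1,1,1,1,1,1]}'
```

```text
[[0.3781, 0.0773, 0.085], [0.6649, 0.0262, 0.085], [0.4112, 0.26, 0.085], [0.696, 0.2093, 0.085]]
0.29131510220414825 -10.102115928415754
0.18563331017743412 79.72384347952838
0.1857514015563199 80.34006715170405
time: 2.65
tool_pos: [0.5244, 0.0737, 0.1141]
tool_rot: [-0.0, 0.996, -0.091, 0.0]
contact_force: [-1.5, 0.2, 0.6]
gripper_width: -0.002
time: 3.48
tool_pos: [0.524, 0.0737, 0.1005]
tool_rot: [0.0, 0.996, -0.091, -0.0]
contact_force: [0.7, 0.3, -0.2]
gripper_width: -0.001
```

```bash

python3 -m pendant '{"linear":[[0,0,0.05],[0,0,0.1],[0,0,0.15],[0,0,0.2],[0,0,0.2],[0,0,0.2],[0,0,0.2],[0,0,0.2],[0,0,0.2],[0,0,0.2]],"rotation":[[0,0,0],[0,0,0],[0,0,0],[0,0,0],[0,0,0],[0,0,0],[0,0,0],[0,0,0],[0,0,0],[0,0,0]],"grip":[1,1,1,1,1,1,1,1,1,1]}'
python3 - <<'E'
from h import *
c,im=snap('wrist'); 
cv2.imwrite('pics/w2.png',cv2.resize(im[100:300,200:440],None,fx=3,fy=3)); show()
E
```

```text
time: 4.32
tool_pos: [0.5241, 0.0737, 0.0987]
tool_rot: [0.0, 0.996, -0.091, 0.0]
contact_force: [0.3, -0.4, 0.7]
gripper_width: -0.007
4.37 [0.5241 0.0737 0.0987] R [[0.984, -0.18, 0.0], [-0.18, -0.984, -0.0], [0.0, 0.0, -1.0]] F [-0.9  1.1  0.5] g -0.002 q [-0.   -0.06  1.95 -0.    1.25  0.18]
```

View pics/w2.png

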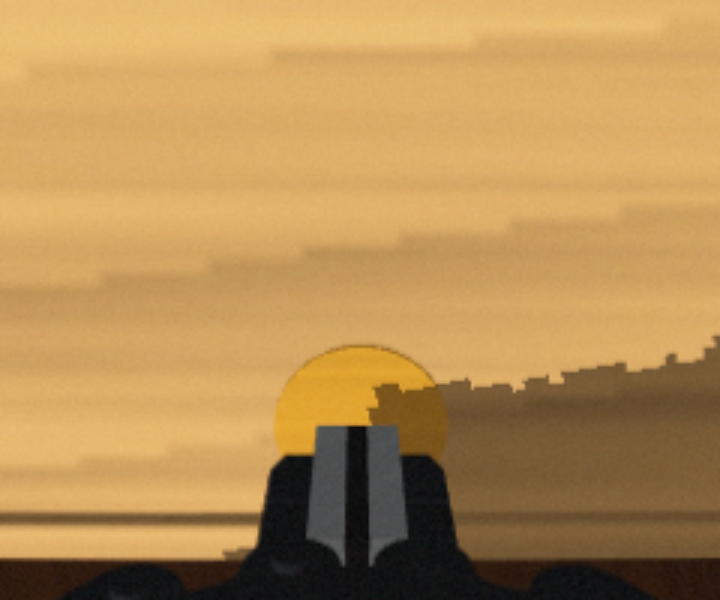

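```bash

for i in 1; do python3 -m pendant '{"linear":[[0,0,0.05],[0,0,0.1],[0,0,0.15],[0,0,0.2],[0,0,0.25],[0,0,0.3],[0,0,0.3],[0,0,0.3],[0,0,0.3],[0,0,0.3]],"rotation":[[0,0,0],[0,0,0],[0,0,0],[0,0,0],[0,0,0],[0,0,0],[0,0,0],[0,0,0],[0,0,0],[0,0,0]],"grip":[1,1,1,1,1,1,1,1,1,1]}'; done
python3 -c "from h import *;show()"
python3 -m pendant '{"linear":[[0,0,0.05],[0,0,0.1],[0,0,0.15],[0,0,0.2],[0,0,0.25],[0,0,0.3],[0,0,0.3],[0,0,0.3],[0,0,0.3],[0,0,0.3]],"rotation":[[0,0,0],[0,0,0],[0,0,0],[0,0,0],[0,0,0],[0,0,0],[0,0,0],[0,0,0],[0,0,0],[0,0,0]],"grip":[1,1,1,1,1,1,1,1,1,1]}'
python3 - <<'E'
from h import *
c,im=snap('wrist'); im[im>255]=255
h=cv2.cvtColor(im,cv2.COLOR_BGR2HSV); show()
c,im=snap('scene','s2.png')
E
```

```text
time: 5.2
tool_pos: [0.5241, 0.0737, 0.0957]
tool_rot: [0.0, 0.996, -0.091, 0.0]
contact_force: [0.1, -0.2, -0.6]
gripper_width: 0.003
5.2 [0.5241 0.0737 0.0957] R [[0.984, -0.18, 0.0], [-0.18, -0.984, -0.0], [0.0, 0.0, -1.0]] F [ 0.1 -0.2 -0.6] g 0.003 q [-0.   -0.05  1.95 -0.    1.24  0.18]
time: 6.03
tool_pos: [0.5241, 0.0737, 0.0928]
tool_rot: [-0.0, 0.996, -0.091, 0.0]
contact_force: [0.5, 0.2, -0.0]
gripper_width: -0.005
6.08 [0.5241 0.0737 0.0928] R [[0.984, -0.18, 0.0], [-0.18, -0.984, 0.0], [0.0, -0.0, -1.0]] F [ 0.4 -0.9 -0.5] g -0.0 q [-0.   -0.05  1.95  0.    1.24  0.18]
```

```bash
python3 - <<'E'
import cv2
im=cv2.imread('pics/s2.png'); cv2.imwrite('pics/s2c.png',cv2.resize(im[130:310,220:430],None,fx=3.3,fy=3.3,interpolation=cv2.INTER_CUBIC))
E
```

```text
(no output)
```

View pics/s2c.png

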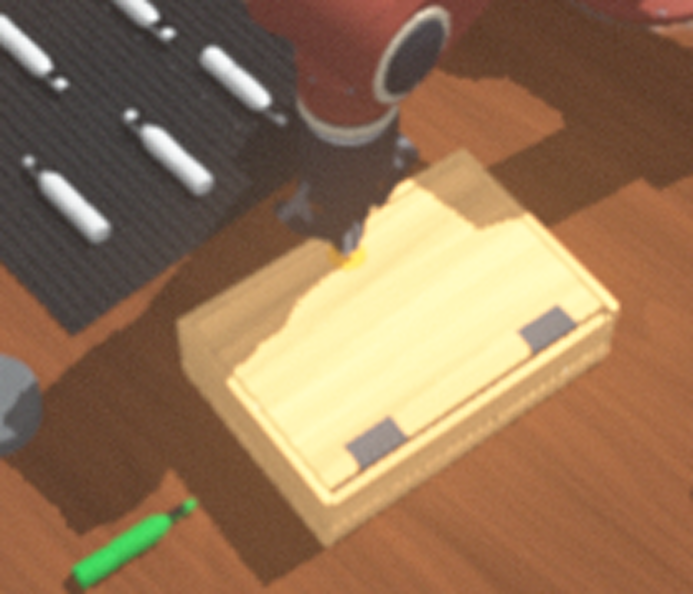

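```bash
python3 - <<'E'
from h import *
c=manip.calibration('wrist'); s=manip.state(); p=np.array(s['tool_pos']); A=Rt(s).as_matrix()
for d in(0,.01,.022,.03):
  for y in(-.011,.011): print(d,y,proj(c,[p+A[:,2]*d+A[:,1]*y]))
_,im=snap('wrist'); h=cv2.cvtColor(im,cv2.COLOR_BGR2HSV)
m=((h[...,1]>180)&(h[...,2]>90)&(h[...,0]>15)&(h[...,0]<35)); m[:150]=0;ys,xs=np.nonzero(m);print(xs.min(),xs.max(),ys.min(),ys.max(),len(xs))
cc=proj(c,[[.524,.076,z] for z in(.070,.086)]);print(cc)
cv2.imwrite('pics/w3.png',cv2.resize(im[100:300,200:440],None,fx=3,fy=3))
E
```

```text
0 -0.011 [[320.91075045 236.92499359]]
0 0.011 [[320.77312648 275.18575437]]
0.01 -0.011 [[320.76462763 228.96248103]]
0.01 0.011 [[320.64086757 265.45836442]]
0.022 -0.011 [[320.60981308 220.53058361]]
0.022 0.011 [[320.49992244 255.0983345 ]]
0.03 -0.011 [[320.51715101 215.48587242]]
0.03 0.011 [[320.41516018 248.87103799]]
291 349 219 255 1308
[[319.64818038 234.03508378]
 [319.76758998 246.53571563]]
```

View pics/w3.png

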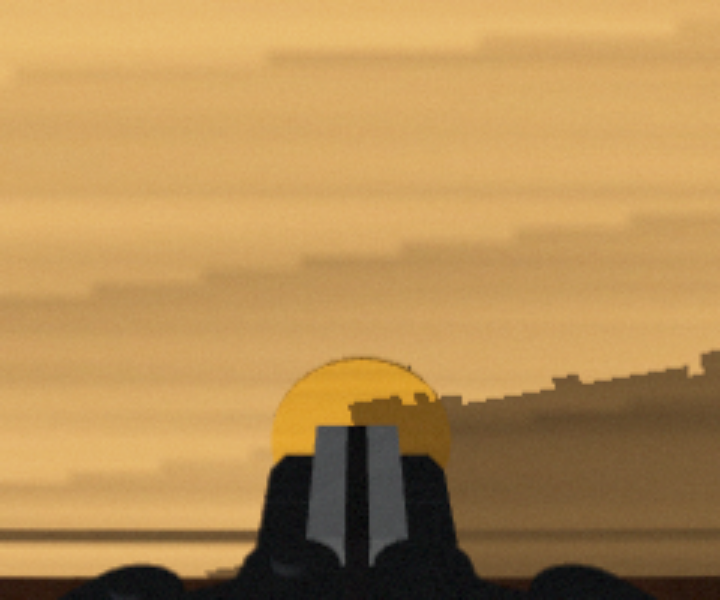

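```bash

python3 -m pendant '{"linear":[[0,0,0.05],[0,0,0.1],[0,0,0.15],[0,0,0.2],[0,0,0.25],[0,0,0.3],[0,0,0.35],[0,0,0.4],[0,0,0.4],[0,0,0.4]],"rotation":[[0,0,0],[0,0,0],[0,0,0],[0,0,0],[0,0,0],[0,0,0],[0,0,0],[0,0,0],[0,0,0],[0,0,0]],"grip":[1,1,1,1,1,1,1,1,1,1]}'
python3 -m pendant '{"linear":[[0,0,0.05],[0,0,0.1],[0,0,0.15],[0,0,0.2],[0,0,0.25],[0,0,0.3],[0,0,0.3],[0,0,0.3],[0,0,0.3],[0,0,0.3]],"rotation":[[0,0,0],[0,0,0],[0,0,0],[0,0,0],[0,0,0],[0,0,0],[0,0,0],[0,0,0],[0,0,0],[0,0,0]],"grip":[1,1,1,1,1,1,1,1,1,1]}' | grep -v rot
```

```text
time: 7.02
tool_pos: [0.5241, 0.0737, 0.0886]
tool_rot: [0.0, 0.996, -0.091, -0.0]
contact_force: [-0.0, -0.7, -0.1]
gripper_width: 0.003
time: 7.85
tool_pos: [0.5241, 0.0737, 0.0858]
contact_force: [0.1, -0.4, 0.1]
gripper_width: 0.0
```

```bash

python3 -m pendant '{"linear":[[0,0,0.05],[0,0,0.1],[0,0,0.15],[0,0,0.2],[0,0,0.25],[0,0,0.3],[0,0,0.3],[0,0,0.3],[0,0,0.3],[0,0,0.3]],"rotation":[[0,0,0],[0,0,0],[0,0,0],[0,0,0],[0,0,0],[0,0,0],[0,0,0],[0,0,0],[0,0,0],[0,0,0]],"grip":[1,1,1,1,1,1,1,1,1,1]}' | grep -v rot
python3 - <<'E'
from h import *
c,im=snap('wrist'); s=manip.state(); print(np.round(c['cam_to_world'],3).tolist(), s['tool_pos'])
print(proj(c,[[.524,.076,.086]]))
h=cv2.cvtColor(im,cv2.COLOR_BGR2HSV)
m=((h[...,1]>180)&(h[...,2]>90)&(h[...,0]>15)&(h[...,0]<35)); m[:150]=0;ys,xs=np.nonzero(m);print(xs.min(),xs.max(),ys.min(),ys.max(),len(xs))
cv2.imwrite('pics/w4.png',cv2.resize(im[100:300,200:440],None,fx=3,fy=3))
E
```

```text
time: 8.68
tool_pos: [0.5241, 0.0737, 0.0828]
contact_force: [-1.6, -1.0, 3.9]
gripper_width: -0.003
[[0.984, 0.171, 0.054, 0.537], [-0.179, 0.937, 0.299, 0.15], [0.001, -0.304, 0.953, 0.226], [0.0, 0.0, 0.0, 1.0]] [0.52414847 0.07366188 0.08282807]
[[319.83241651 255.44651634]]
289 351 226 263 1011
```

View pics/w4.png

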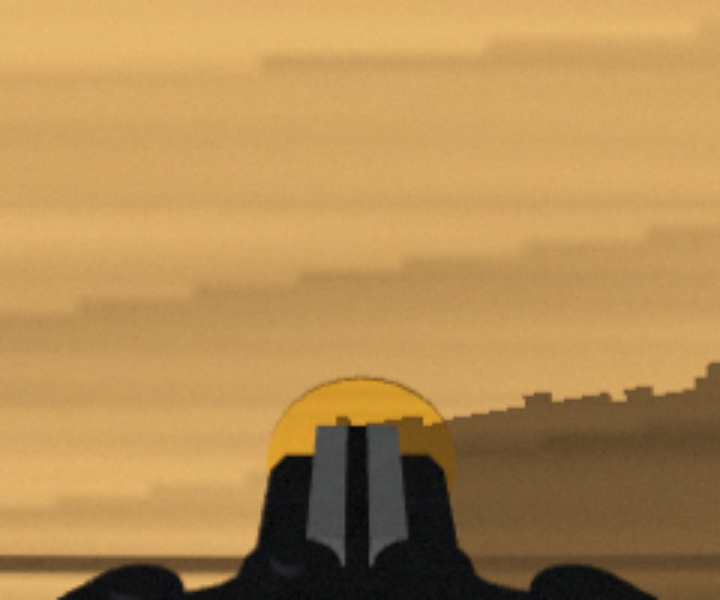

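```bash

python3 -m pendant '{"linear":[[0,0,0.05],[0,0,0.1],[0,0,0.15],[0,0,0.2],[0,0,0.25],[0,0,0.3],[0,0,0.35],[0,0,0.4],[0,0,0.45],[0,0,0.45]],"rotation":[[0,0,0],[0,0,0],[0,0,0],[0,0,0],[0,0,0],[0,0,0],[0,0,0],[0,0,0],[0,0,0],[0,0,0]],"grip":[1,1,1,1,1,1,1,1,1,1]}' | grep -v rot
python3 -m pendant '{"linear":[[0,0,0.05],[0,0,0.1],[0,0,0.12],[0,0,0.12],[0,0,0.12],[0,0,0.12],[0,0,0.12],[0,0,0.12],[0,0,0.12],[0,0,0.12]],"rotation":[[0,0,0],[0,0,0],[0,0,0],[0,0,0],[0,0,0],[0,0,0],[0,0,0],[0,0,0],[0,0,0],[0,0,0]],"grip":[1,1,1,1,1,1,1,1,1,1]}' | grep -v rot
```

```text
time: 9.57
tool_pos: [0.5241, 0.0737, 0.0782]
contact_force: [-1.5, -0.5, 3.6]
gripper_width: 0.001
time: 10.4
tool_pos: [0.5241, 0.0737, 0.077]
contact_force: [-1.5, -1.8, 3.8]
gripper_width: 0.002
```

```bash

python3 -m pendant '{"linear":[[0,0,0.05],[0,0,0.1],[0,0,0.15],[0,0,0.15],[0,0,0.15],[0,0,0.15],[0,0,0.15],[0,0,0.15],[0,0,0.15],[0,0,0.15]],"rotation":[[0,0,0],[0,0,0],[0,0,0],[0,0,0],[0,0,0],[0,0,0],[0,0,0],[0,0,0],[0,0,0],[0,0,0]],"grip":[1,1,1,1,1,1,1,1,1,1]}' | grep -v rot
```

```text
time: 11.23
tool_pos: [0.5241, 0.0737, 0.0756]
contact_force: [-1.6, -0.8, 3.7]
gripper_width: 0.0
```

```bash

python3 -m pendant '{"linear":[[0,0,0.05],[0,0,0.1],[0,0,0.12],[0,0,0.12],[0,0,0.12],[0,0,0.12],[0,0,0.12],[0,0,0.12],[0,0,0.12],[0,0,0.12]],"rotation":[[0,0,0],[0,0,0],[0,0,0],[0,0,0],[0,0,0],[0,0,0],[0,0,0],[0,0,0],[0,0,0],[0,0,0]],"grip":[1,1,1,1,1,1,1,1,1,1]}' | grep -v rot
```

```text
time: 12.07
tool_pos: [0.5242, 0.0737, 0.0752]
contact_force: [-3.9, -1.0, 7.5]
gripper_width: -0.003
```

```bash

python3 -m pendant '{"linear":[[0,0.3,-1],[0,2,-2.5],[0,5,-4],[0,8,-5.5],[0,11,-7],[0,14,-9],[0,17,-11],[0,20,-13],[0,23,-15],[0,24,-15]],"rotation":[[0,0,0],[0,0,0],[0,0,0],[0,0,0],[0,0,0],[0,0,0],[0,0,0],[0,0,0],[0,0,0],[0,0,0]],"grip":[1,1,1,0.8,0.6,0.3,0,0,0,0]}' | grep -v rot
for i in 1 2 3; do python3 -m pendant '{"linear":[[0,0,0],[0,0,0],[0,0,0],[0,0,0],[0,0,0],[0,0,0],[0,0,0],[0,0,0],[0,0,0],[0,0,0]],"rotation":[[0,0,0],[0,0,0],[0,0,0],[0,0,0],[0,0,0],[0,0,0],[0,0,0],[0,0,0],[0,0,0],[0,0,0]],"grip":[0,0,0,0,0,0,0,0,0,0]}' | grep time; done
python3 - <<'E'
from det import *
show()
c,im=snap('top','t3.png')
cv2.imwrite('pics/t3c.png',cv2.resize(im[110:285,235:500],None,fx=3,fy=3,interpolation=cv2.INTER_CUBIC))
for p in punches(im,c): print(np.round(p['px']),p['n'],'mid',np.round(p['mid'],3),'ax',np.round(p['a'],3),'len',round(p['hi']-p['lo'],3),round(p['th'],3))
E
```

```text
time: 12.9
tool_pos: [0.4821, -0.1664, 0.2293]
contact_force: [0.7, -0.1, 1.5]
gripper_width: 0.974
time: 13.73
time: 14.57
time: 15.4
15.4 [ 0.4808 -0.1624  0.2243] R [[0.984, -0.18, 0.0], [-0.18, -0.984, 0.0], [0.0, -0.0, -1.0]] F [ 0.1 -0.3 -0.7] g 1.002 q [-0.47 -0.23  1.89  0.    1.48 -0.29]
[430. 155.] 119 mid [ 0.669 -0.272] ax [-0.864  0.503] len 0.135 0.015
[401. 164.] 202 mid [ 0.618 -0.167] ax [-0.092 -0.996] len 0.091 0.025
[392. 196.] 211 mid [ 0.52  -0.141] ax [0.083 0.997] len 0.084 0.026
[387. 229.] 65 mid [ 0.421 -0.099] ax [0.034 0.999] len 0.044 0.02
```

View pics/t3c.png

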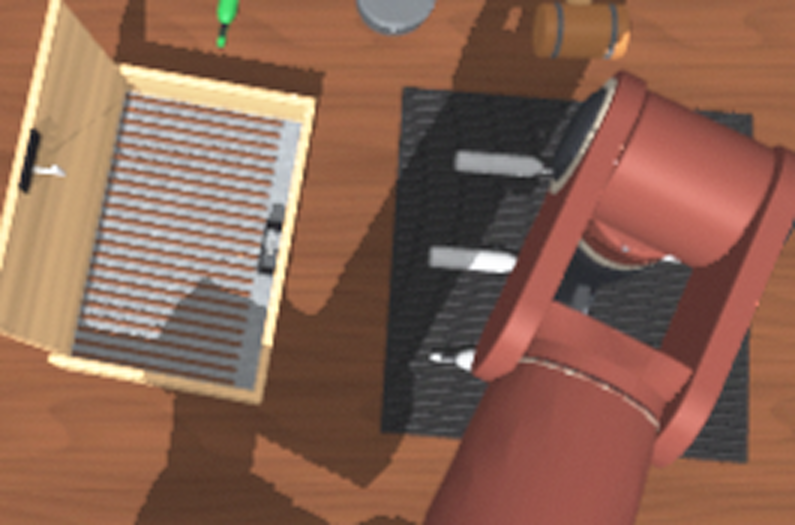

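```bash
cat >> det.py <<'E'
def near(P,r=.06,cam='wrist',thr=95,z=.015,f=None,ymax=245):
    "measure punch shank near world xy P: returns axis mid of all bright px, using pixels projected to z"
    c,im=snap(cam,f); g=cv2.cvtColor(im,cv2.COLOR_BGR2HSV); m=((g[...,2]>thr)&(g[...,1]<60)).astype(np.uint8)
    if cam=='wrist': m[ymax:]=0
    n,l,st,ce=cv2.connectedComponentsWithStats(m)
    for i in range(1,n):
        if st[i,4]<150: continue
        ys,xs=np.nonzero(l==i); Q=onplane(c,np.c_[xs,ys],z)[:,:2]; mu=Q.mean(0)
        if np.linalg.norm(mu-P)>r: continue
        (_,_),(w,h),_=cv2.minAreaRect(Q.astype(np.float32)*1000)
        _,V=np.linalg.eigh(np.cov((Q-mu).T)); a=V[:,1]; a=a*np.sign(a[1]); t=(Q-mu)@a
        s=(Q-mu)@V[:,0]; wd=[np.ptp(s[(t>q)&(t<q+.01)]) if ((t>q)&(t<q+.01)).any() else 0 for q in np.arange(t.min(),t.max(),.01)]
        print(cam,'px',np.round(ce[i]),st[i,4],'mu',np.round(mu,4),'a',np.round(a,3),'ang',round(np.degrees(np.arctan2(-a[0],a[1])),1),'ends',np.round(mu+a*t.min(),4),np.round(mu+a*t.max(),4),'wid mm',np.round(np.array(wd)*1000))
E
python3 - <<'E'
from det import *
near(np.array([.55,-.13]),.2,f='w5.png')
c=manip.calibration('wrist');print(proj(c,[[.618,-.167,.015],[.52,-.14,.015],[.416,-.167,.015],[.538,.154,.044]]))
E
```

```text
wrist px [474.  72.] 1920 mu [ 0.6618 -0.0881] a [-0.923  0.385] ang 67.4 ends [ 0.698  -0.1032] [ 0.6029 -0.0636] wid mm [28. 43. 40. 35. 30. 25. 20. 14. 10.  5.  2.]
wrist px [265. 179.] 2829 mu [ 0.4158 -0.1647] a [0.028 1.   ] ang -1.6 ends [ 0.4135 -0.2498] [ 0.4183 -0.0755] wid mm [31. 34. 34. 34. 34. 34. 34. 24. 24. 23. 24. 24. 22. 19. 18. 22. 22. 11.]
wrist px [348. 170.] 2663 mu [ 0.5124 -0.1723] a [0.118 0.993] ang -6.8 ends [ 0.5014 -0.2645] [ 0.5214 -0.0962] wid mm [22. 22. 22. 22. 22. 23. 21. 21. 23. 26. 26. 26. 27. 26. 21. 20. 20.]
wrist px [237. 176.] 1079 mu [ 0.3844 -0.1552] a [0.084 0.996] ang -4.8 ends [ 0.3771 -0.2414] [ 0.3908 -0.0786] wid mm [ 9.  9.  9.  9.  9. 10.  9. 10.  9. 10. 10. 10.  9.  9.  9.  9.  9.]
wrist px [247. 174.] 1122 mu [ 0.3964 -0.1553] a [0.082 0.997] ang -4.7 ends [ 0.3892 -0.2436] [ 0.4027 -0.0792] wid mm [ 9.  9.  9.  9. 10. 10. 10. 10. 10.  9. 10. 10. 10. 10. 10. 10.  9.]
wrist px [273. 129.] 269 mu [ 0.4379 -0.109 ] a [-0.008  1.   ] ang 0.5 ends [ 0.4382 -0.1479] [ 0.4377 -0.0864] wid mm [2. 2. 8. 7. 8. 9. 3.]
wrist px [216. 176.] 1024
[... 1430 characters left out ...]
 9. 10. 10. 10. 10. 10. 10. 10. 10. 10. 10. 10. 10. 10.  1.]
wrist px [374. 195.] 835 mu [ 0.5383 -0.2067] a [0.08  0.997] ang -4.6 ends [ 0.5332 -0.2695] [ 0.5429 -0.1481] wid mm [10. 10. 10. 10. 11. 10. 10. 11. 10. 11.  9. 10.  6.]
wrist px [365. 210.] 544 mu [ 0.5257 -0.2224] a [0.121 0.993] ang -7.0 ends [ 0.5202 -0.2675] [ 0.5348 -0.1481] wid mm [10. 10. 10. 10. 10. 10. 10.  5.  6.  4.  2.  1.  1.]
wrist px [384. 197.] 796 mu [ 0.5502 -0.2109] a [0.077 0.997] ang -4.4 ends [ 0.5454 -0.2723] [ 0.5545 -0.1547] wid mm [10.  9. 10. 10. 10. 10. 10. 10. 11. 10. 10. 10.]
[[ 438.6362158   151.37990696]
 [ 350.17742824  143.2289297 ]
 [ 265.6402381   182.10919692]
 [ 319.25369472 -213.62339724]]
```

View pics/w5.png

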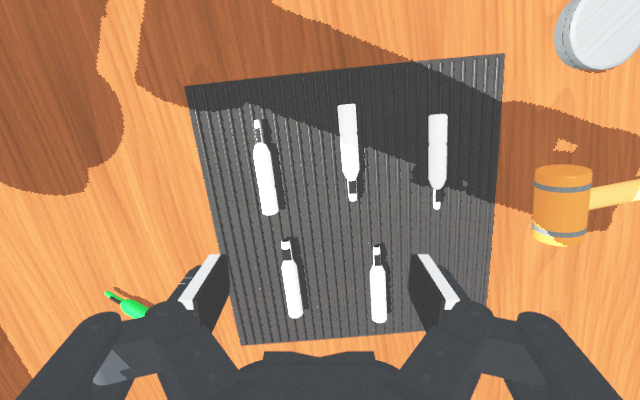

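```bash
python3 - <<'E'
s=open('det.py').read()
s=s.replace("n,l,st,ce=cv2.connectedComponentsWithStats(m)\n    for i in range(1,n):\n        if st[i,4]<150","m=cv2.morphologyEx(m,cv2.MORPH_OPEN,np.ones((5,5),np.uint8)) if cam=='wrist' else m\n    n,l,st,ce=cv2.connectedComponentsWithStats(m)\n    for i in range(1,n):\n        if st[i,4]<150")
open('det.py','w').write(s)
E
python3 - <<'E'
from det import *
near(np.array([.52,-.15]),.17,thr=175,ymax=330,f='w6.png')
print(to_tool([.5195,-.147,.08]))
E
```

```text
wrist px [348. 141.] 1308 mu [ 0.5184 -0.1373] a [0.089 0.996] ang -5.1 ends [ 0.5144 -0.1827] [ 0.522  -0.0971] wid mm [17. 19. 20. 20. 20. 20. 19. 19. 19.]
wrist px [437. 150.] 1293 mu [ 0.6167 -0.1656] a [0.072 0.997] ang -4.1 ends [ 0.6134 -0.2116] [ 0.6196 -0.1249] wid mm [17. 20. 20. 20. 20. 19. 19. 19. 19.]
wrist px [265. 179.] 1209 mu [ 0.416  -0.1634] a [0.086 0.996] ang -4.9 ends [ 0.4121 -0.208 ] [ 0.4197 -0.12  ] wid mm [19. 20. 20. 20. 20. 20. 20. 20. 16.]
[ 3.53 -2.21 14.43]
```

```bash

python3 -m pendant '{"linear":[[1.1,-0.8,3.5],[2.2,-1.6,7],[3.3,-2.4,10.5],[3.3,-2.4,13],[3.3,-2.4,15],[3.3,-2.4,17],[3.3,-2.4,18.5],[3.3,-2.4,19.4],[3.3,-2.4,19.4],[3.3,-2.4,19.4]],"rotation":[[0,0,-3],[0,0,-5.5],[0,0,-5.5],[0,0,-5.5],[0,0,-5.5],[0,0,-5.5],[0,0,-5.5],[0,0,-5.5],[0,0,-5.5],[0,0,-5.5]],"grip":[0,0,0,0,0,0,0,0,0,0]}' | grep -v rot
python3 -m pendant '{"linear":[[0,0,0.4],[0,0,0.8],[0,0,1.2],[0,0,1.5],[0,0,1.7],[0,0,1.7],[0,0,1.7],[0,0,1.7],[0,0,1.7],[0,0,1.7]],"rotation":[[0,0,0],[0,0,0],[0,0,0],[0,0,0],[0,0,0],[0,0,0],[0,0,0],[0,0,0],[0,0,0],[0,0,0]],"grip":[0,0,0,0,0,0,0,0,0,0]}' | grep -v rot
python3 - <<'E'
from det import *
show()
near(np.array([.52,-.15]),.06,thr=175,ymax=399,f='w7.png')
E
```

```text
time: 16.38
tool_pos: [0.5176, -0.1448, 0.0304]
contact_force: [0.5, 0.5, 1.1]
gripper_width: 1.0
time: 17.22
tool_pos: [0.5178, -0.1448, 0.0135]
contact_force: [0.2, -0.1, -0.2]
gripper_width: 1.0
17.22 [ 0.5178 -0.1448  0.0135] R [[0.996, -0.085, 0.0], [-0.085, -0.996, -0.0], [0.0, 0.0, -1.0]] F [ 0.2 -0.1 -0.2] g 1.0 q [-0.41  0.09  1.97 -0.    1.09 -0.33]
wrist px [321. 238.] 6083 mu [ 0.5186 -0.135 ] a [0.082 0.997] ang -4.7 ends [ 0.5145 -0.1855] [ 0.5219 -0.0954] wid mm [16. 19. 20. 20. 19. 20. 20. 20. 20.  2.]
```

View pics/w7.png

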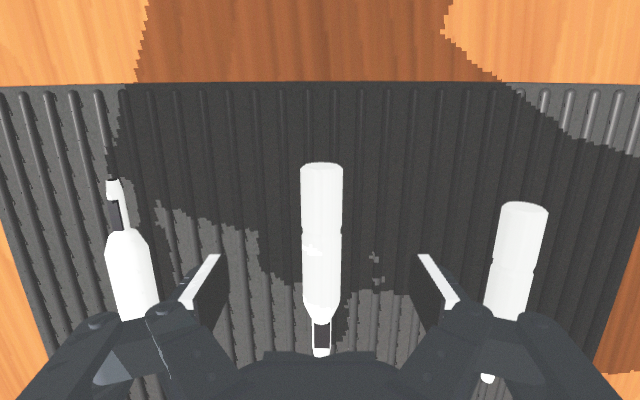

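```bash

python3 -m pendant '{"linear":[[0,-0.1,0.3],[0,-0.1,0.6],[0,-0.1,0.9],[0,-0.1,0.9],[0,-0.1,0.9],[0,-0.1,0.9],[0,-0.1,0.9],[0,-0.1,0.9],[0,-0.1,0.9],[0,-0.1,0.9]],"rotation":[[0,0,0],[0,0,0],[0,0,0],[0,0,0],[0,0,0],[0,0,0],[0,0,0],[0,0,0],[0,0,0],[0,0,0]],"grip":[0,0,0,0,0.5,0.55,0.6,0.65,0.65,0.65]}' | grep -v rot
python3 -m pendant '{"linear":[[0,0,0],[0,0,0],[0,0,0],[0,0,0],[0,0,0],[0,0,0],[0,0,0],[0,0,0],[0,0,0],[0,0,0]],"rotation":[[0,0,0],[0,0,0],[0,0,0],[0,0,0],[0,0,0],[0,0,0],[0,0,0],[0,0,0],[0,0,0],[0,0,0]],"grip":[0.7,0.72,0.75,0.78,0.8,0.85,0.9,1,1,1]}' | grep -v rot
python3 - <<'E'
from h import *
c,im=snap('wrist'); s=manip.state(); print(s['gripper_width'])
cv2.imwrite('pics/w8.png',im)
E
```

```text
time: 18.1
tool_pos: [0.5183, -0.144, 0.005]
contact_force: [-0.6, 0.1, 2.5]
gripper_width: 0.35
time: 18.93
tool_pos: [0.5192, -0.1442, 0.0055]
contact_force: [2.8, 0.1, 5.1]
gripper_width: 0.206
0.20687850219497533
```

View pics/w8.png

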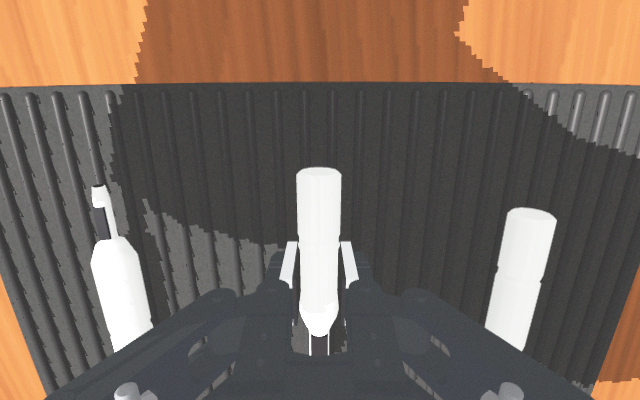

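```bash

python3 -m pendant '{"linear":[[0,0,-0.2],[0,0,-0.5],[0,0,-1],[0,0,-1.5],[0,0,-2],[0,0,-2.5],[0,0,-3],[0,0,-3],[0,0,-3],[0,0,-3]],"rotation":[[0,0,0],[0,0,0],[0,0,0],[0,0,0],[0,0,0],[0,0,0],[0,0,0],[0,0,0],[0,0,0],[0,0,0]],"grip":[1,1,1,1,1,1,1,1,1,1]}' | grep -v rot
python3 - <<'E'
from det import *
near(np.array([.52,-.15]),.09,thr=175,ymax=399,f='w9.png',z=.045)
c=manip.calibration('wrist'); print(c['cam_to_world'][2])
E
```

```text
time: 19.82
tool_pos: [0.5176, -0.1437, 0.0343]
contact_force: [0.1, 0.1, -2.4]
gripper_width: 0.204
wrist px [318. 246.] 6500 mu [ 0.5172 -0.1334] a [0.083 0.997] ang -4.8 ends [ 0.5129 -0.1842] [ 0.5204 -0.0946] wid mm [15. 20. 19. 18. 18. 20. 20. 19. 19.]
wrist px [491. 255.] 4847 mu [ 0.5994 -0.145 ] a [0.061 0.998] ang -3.5 ends [ 0.597  -0.1846] [ 0.6014 -0.1126] wid mm [17. 19. 19. 19. 19. 19. 19. 15.]
wrist px [153. 269.] 3885 mu [ 0.4361 -0.1383] a [0.136 0.991] ang -7.8 ends [ 0.4313 -0.1734] [ 0.4405 -0.1061] wid mm [15. 19. 20. 20. 20. 19. 13.]
wrist px [288. 262.] 457 mu [ 0.5022 -0.1395] a [0.261 0.965] ang -15.2 ends [ 0.4993 -0.1501] [ 0.5051 -0.1287] wid mm [6. 5. 4.]
wrist px [349. 262.] 453 mu [ 0.531 -0.142] a [-0.097  0.995] ang 5.5 ends [ 0.5321 -0.1528] [ 0.5299 -0.1308] wid mm [6. 5. 4.]
[ 6.81563502e-05 -3.03477456e-01  9.52838616e-01  1.77256208e-01]
```

```bash

python3 -m pendant '{"linear":[[0,0,-3],[0,0,-6],[0,0,-9.5],[0,-2,-13],[0.5,-5,-13.6],[1,-8.5,-13.6],[1.8,-12,-13.6],[2.6,-15.5,-13.6],[3.4,-19,-13.6],[4.3,-22,-13.6]],"rotation":[[0,0,0],[0,0,0],[0,0,0],[0,0,0],[0,0,2],[0,0,5.3],[0,0,5.3],[0,0,5.3],[0,0,5.3],[0,0,5.3]],"grip":[1,1,1,1,1,1,1,1,1,1]}' | grep -v rot
python3 - <<'E'
from det import *
show(); print(to_tool([.583,.1216,.10]))
c,im=snap('wrist','w10.png')
print(proj(c,[[.538,.154,.0357],[.6365,.1365,.0357],[.4395,.1715,.0357]]))
E
```

```text
time: 20.7
tool_pos: [0.5791, 0.0741, 0.1698]
contact_force: [0.7, -0.3, -2.2]
gripper_width: 0.204
20.7 [0.5791 0.0741 0.1698] R [[0.984, -0.176, -0.001], [-0.176, -0.984, 0.0], [-0.001, -0.0, -1.0]] F [ 0.7 -0.3 -2.2] g 0.204 q [-0.    0.    1.77  0.    1.37  0.18]
[-0.45 -4.75  6.99]
[[256.43956453 105.7830545 ]
 [373.22454028 105.71642551]
 [141.46708798 106.72214406]]
```

View pics/w10.png

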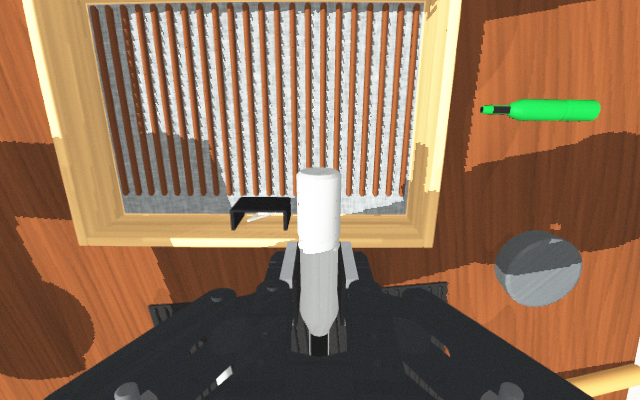

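```bash
cat > ribs.py <<'E'
from h import *
from scipy.signal import find_peaks
def ribs(im,c,o=np.array([.538,.154]),yaw=-10.1,ys=(0,.03,.05),z=.0345):
    th=np.radians(yaw); ex=np.array([np.cos(th),np.sin(th)]); ey=np.array([-ex[1],ex[0]])
    g=cv2.GaussianBlur(cv2.cvtColor(im,cv2.COLOR_BGR2HSV)[...,1].astype(np.float32),(3,3),0)
    x=np.arange(-.145,.145,.0005)
    for y in ys:
        P=np.c_[o+x[:,None]*ex+y*ey,np.full(len(x),z)]; q=proj(c,P).astype(np.float32)
        v=cv2.remap(g,q[:,0].reshape(1,-1),q[:,1].reshape(1,-1),cv2.INTER_LINEAR)[0]
        pk,_=find_peaks(v,prominence=25,distance=16); X=x[pk]*1000
        ph=np.angle(np.exp(2j*np.pi*(X-6.25)/12.5).sum())/(2*np.pi)*12.5
        print('y',y,len(pk),'phase mm',round(ph,1),'min/max',X.min(),X.max(),np.round(X).astype(int))
E
python3 - <<'E'
from ribs import *
ribs(cv2.imread('pics/w10.png'),manip.calibration('wrist'),ys=(-.04,-.02,0,.02,.04,.06))
E
```

```text
y -0.04 22 phase mm 1.3 min/max -128.99999999999997 130.50000000000026 [-129 -117 -104  -91  -79  -67  -54  -42  -29  -17   -4    8   20   33
   45   57   70   82   94  106  120  131]
y -0.02 22 phase mm 1.1 min/max -128.99999999999997 131.00000000000026 [-129 -117 -104  -92  -80  -67  -54  -41  -29  -17   -5    8   20   33
   45   57   70   81   94  106  119  131]
y 0 22 phase mm 1.0 min/max -129.49999999999997 131.00000000000026 [-129 -116 -105  -91  -80  -67  -54  -43  -29  -17   -5    8   20   33
   45   58   69   82   94  106  119  131]
y 0.02 22 phase mm 1.0 min/max -129.99999999999997 131.00000000000026 [-130 -117 -104  -92  -80  -67  -54  -42  -30  -18   -5    8   20   33
   45   57   70   82   94  106  119  131]
y 0.04 22 phase mm 0.9 min/max -127.99999999999997 131.00000000000026 [-128 -117 -105  -92  -79  -67  -55  -42  -30  -18   -5    7   20   32
   45   57   69   81   94  107  119  131]
y 0.06 22 phase mm 1.0 min/max -129.49999999999997 132.00000000000026 [-129 -116 -104  -93  -80  -68  -55  -42  -30  -17   -5    7   20   32
   45   57   70   81   94  107  120  132]
```

```bash

python3 -m pendant '{"linear":[[-0.1,-2.4,0],[-0.3,-4.75,2],[-0.3,-4.75,4],[-0.3,-4.75,6],[-0.3,-4.75,8],[-0.3,-4.75,9.5],[-0.3,-4.75,11],[-0.3,-4.75,12],[-0.3,-4.75,12.8],[-0.3,-4.75,12.8]],"rotation":[[0,0,0],[0,0,0],[0,0,0],[0,0,0],[0,0,0],[0,0,0],[0,0,0],[0,0,0],[0,0,0],[0,0,0]],"grip":[1,1,1,1,1,1,1,1,1,1]}' | grep -v rot
python3 -m pendant '{"linear":[[0,0,0.1],[0,0,0.2],[0,0,0.3],[0,0,0.4],[0,0,0.45],[0,0,0.45],[0,0,0.45],[0,0,0.45],[0,0,0.45],[0,0,0.45]],"rotation":[[0,0,0],[0,0,0],[0,0,0],[0,0,0],[0,0,0],[0,0,0],[0,0,0],[0,0,0],[0,0,0],[0,0,0]],"grip":[1,1,1,1,1,1,1,1,1,1]}' | grep -v rot
```

```text
time: 21.58
tool_pos: [0.5833, 0.1189, 0.0401]
contact_force: [-1.3, 0.6, -1.6]
gripper_width: 0.206
time: 22.42
tool_pos: [0.5847, 0.1191, 0.0378]
contact_force: [0.4, 0.3, -2.7]
gripper_width: 0.207
```

```bash

python3 -m pendant '{"linear":[[0,0,0.05],[0,0,0.1],[0,0,0.15],[0,0,0.2],[0,0,0.25],[0,0,0.3],[0,0,0.3],[0,0,0.3],[0,0,0.3],[0,0,0.3]],"rotation":[[0,0,0],[0,0,0],[0,0,0],[0,0,0],[0,0,0],[0,0,0],[0,0,0],[0,0,0],[0,0,0],[0,0,0]],"grip":[1,1,1,1,1,1,1,1,1,1]}' | grep -v rot
```

```text
time: 23.25
tool_pos: [0.5848, 0.1191, 0.0348]
contact_force: [0.0, -0.6, -1.9]
gripper_width: 0.207
```

```bash

python3 -m pendant '{"linear":[[0,0,0.03],[0,0,0.06],[0,0,0.1],[0,0,0.13],[0,0,0.15],[0,0,0.15],[0,0,0.15],[0,0,0.15],[0,0,0.15],[0,0,0.15]],"rotation":[[0,0,0],[0,0,0],[0,0,0],[0,0,0],[0,0,0],[0,0,0],[0,0,0],[0,0,0],[0,0,0],[0,0,0]],"grip":[1,1,1,1,1,1,1,1,1,1]}' | grep -v rot
python3 -c "
from h import *
f=[]
for i in range(3): c,im=snap('wrist','w11.png'); f.append(manip.state()['contact_force'])
print(np.round(f,1))"
```

```text
time: 24.08
tool_pos: [0.5849, 0.1191, 0.0345]
contact_force: [-4.5, 0.4, 6.2]
gripper_width: 0.21
[[-3.3 -0.4  6.7]
 [-3.7 -0.9  5.8]
 [-3.8 -0.7  5.1]]
```

```bash

python3 -m pendant '{"linear":[[0,0,-0.05],[0,0,-0.05],[0,0,-0.05],[0,0,-0.05],[0,0,-0.05],[0,0,-0.05],[0,0,-0.05],[0,0,-0.05],[0,0,-0.05],[0,0,-0.05]],"rotation":[[0,0,0],[0,0,0],[0,0,0],[0,0,0],[0,0,0],[0,0,0],[0,0,0],[0,0,0],[0,0,0],[0,0,0]],"grip":[0.8,0.77,0.75,0.72,0.7,0.67,0.65,0.63,0.63,0.63]}' | grep -v rot
python3 -m pendant '{"linear":[[0,0,-0.5],[0,0,-1],[0,0,-2],[0,0,-4],[0,0,-7],[0,0,-10],[0,0,-13],[0,0,-14],[0,0,-14],[0,0,-14]],"rotation":[[0,0,0],[0,0,0],[0,0,0],[0,0,0],[0,0,0],[0,0,0],[0,0,0],[0,0,0],[0,0,0],[0,0,0]],"grip":[0.63,0.63,0.63,0.63,0.63,0.63,0.63,0.3,0.3,0.3]}' | grep -v rot
python3 - <<'E'
from det import *
show(); near(np.array([.584,.127]),.12,thr=185,z=.044,ymax=399,f='w12.png')
E
python3 -m pendant '{"linear":[[0.8,3.5,0],[1.6,7,0],[2.4,10.5,0],[3.2,14,0],[4,17.5,0],[5,21,0],[6,24,0],[7,26,2],[8.2,28,4],[8.2,28,6]],"rotation":[[0,0,0],[0,0,-2],[0,0,-5.5],[0,0,-5.5],[0,0,-5.5],[0,0,-5.5],[0,0,-5.5],[0,0,-5.5],[0,0,-5.5],[0,0,-5.5]],"grip":[0,0,0,0,0,0,0,0,0,0]}' | grep -v rot
python3 - <<'E'
from det import *
show(); near(np.array([.6167,-.165]),.07,thr=175,ymax=399,f='w13.png')
E
```

```text
time: 25.07
tool_pos: [0.5847, 0.1191, 0.0337]
contact_force: [-1.0, 0.6, -0.3]
gripper_width: 0.37
time: 25.9
tool_pos: [0.5849, 0.1191, 0.1744]
contact_force: [0.1, -0.5, -0.8]
gripper_width: 0.699
25.9 [0.5849 0.1191 0.1744] R [[0.984, -0.177, 0.001], [-0.177, -0.984, 0.0], [0.001, -0.0, -1.0]] F [ 0.1 -0.5 -0.8] g 0.699 q [ 0.08  0.03  1.73 -0.    1.38  0.25]
wrist px [442. 123.] 1190 mu [0.6987 0.1564] a [0.179 0.984] ang -10.3 ends [0.6882 0.0989] [0.7079 0.207 ] wid mm [8. 8. 8. 8. 8. 8. 8. 8. 8. 8. 8.]
wrist px [262. 108.] 449 mu [0.5492 0.1964] a [0.178 0.984] ang -10.3 ends [0.5436 0.1656] [0.5544 0.2253] wid mm [5. 5. 5. 5. 5. 5. 3.]
wrist px [276. 112.] 515 mu [0.5603 0.1905] a [0.175 0.985] ang -10.1 ends [0.5539 0.1547] [0.5661 0.2231] wid mm [5. 5. 5. 5. 5. 5. 5.]
wrist px [205.  96.] 254 mu [0.504  0.2144] a [0.18  0.984] ang -10.4 ends [0.5006 0.196 ] [0.5073 0.2325] wid mm [5. 5. 4. 5.]
wrist px [233.  98.] 295 mu [0.5272 0.2085] a [0.182 0.983] ang -10.5 ends [0.5235 0.1884] [0.5308 0.228 ] wid mm [5. 5. 5. 5. 3.]
wrist px [247.  99.] 310 mu [0.5387 0.2055] a [0.19
[... 2518 characters left out ...]
mm [4. 5. 5. 5.]
wrist px [382. 208.] 179 mu [0.6386 0.0887] a [0.171 0.985] ang -9.8 ends [0.6359 0.0732] [0.6412 0.1035] wid mm [5. 5. 5. 5.]
wrist px [344. 211.] 172 mu [0.6029 0.0921] a [0.155 0.988] ang -8.9 ends [0.6006 0.0774] [0.6051 0.1061] wid mm [5. 5. 5.]
time: 26.78
tool_pos: [0.6153, -0.1745, 0.1106]
contact_force: [-0.3, 0.8, 0.7]
gripper_width: 1.001
26.78 [ 0.6153 -0.1745  0.1106] R [[0.996, -0.085, -0.002], [-0.085, -0.996, -0.0], [-0.002, 0.001, -1.0]] F [-0.3  0.8  0.7] g 1.001 q [-0.39  0.19  1.67 -0.    1.28 -0.31]
wrist px [321. 187.] 2526 mu [ 0.6165 -0.1649] a [0.08  0.997] ang -4.6 ends [ 0.6128 -0.2117] [ 0.6197 -0.1253] wid mm [16. 20. 20. 20. 20. 19. 19. 19. 19.]
```

View pics/w12.png

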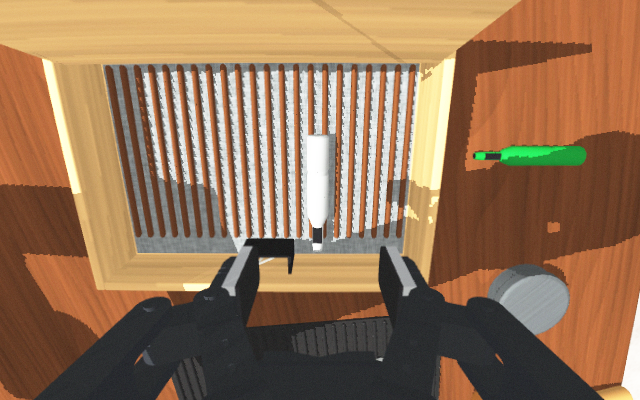

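```bash

python3 -m pendant '{"linear":[[0,-0.1,3],[0,-0.1,5],[0,-0.1,7],[0,-0.1,8.5],[0,-0.1,9.5],[0,-0.1,10.2],[0,-0.1,10.5],[0,-0.1,10.5],[0,-0.1,10.5],[0,-0.1,10.5]],"rotation":[[0,0,0],[0,0,0],[0,0,0],[0,0,0],[0,0,0],[0,0,0],[0,0,0],[0,0,0],[0,0,0],[0,0,0]],"grip":[0,0,0,0,0,0,0,0,0.4,0.5]}' | grep -v rot
python3 -m pendant '{"linear":[[0,0,0],[0,0,0],[0,0,0],[0,0,0],[0,0,0],[0,0,0],[0,0,0],[0,0,0],[0,0,0],[0,0,0]],"rotation":[[0,0,0],[0,0,0],[0,0,0],[0,0,0],[0,0,0],[0,0,0],[0,0,0],[0,0,0],[0,0,0],[0,0,0]],"grip":[0.6,0.7,0.75,0.8,0.85,0.9,1,1,1,1]}' | grep -v rot
python3 -m pendant '{"linear":[[0,0,-0.2],[0,0,-0.5],[0,0,-2],[0,0,-5],[0,0,-8],[0,0,-11],[0,0,-14],[0,0,-17],[0,0,-17],[0,0,-17]],"rotation":[[0,0,0],[0,0,0],[0,0,0],[0,0,0],[0,0,0],[0,0,0],[0,0,0],[0,0,0],[0,0,0],[0,0,0]],"grip":[1,1,1,1,1,1,1,1,1,1]}' | grep -v rot
python3 - <<'E'
from det import *
from h import *
show(); near(np.array([.616,-.165]),.04,thr=175,ymax=399,z=manip.state()['tool_pos'][2]+.009)
def bed(x,y): 
    ex=np.array([.9845,-.1754]); ey=np.array([.1754,.9845]); return np.r_[np.array([.539,.1538])+x*ex+y*ey,.175]
print(bed(.1,-.024),to_tool(bed(.1,-.024)))
E
```

```text
time: 27.67
tool_pos: [0.617, -0.1704, 0.0102]
contact_force: [-0.4, 0.5, 0.7]
gripper_width: 0.747
time: 28.5
tool_pos: [0.6172, -0.1704, 0.0098]
contact_force: [5.5, -0.3, 2.4]
gripper_width: 0.209
time: 29.33
tool_pos: [0.6165, -0.1703, 0.1816]
contact_force: [1.0, 0.3, -2.2]
gripper_width: 0.209
29.33 [ 0.6165 -0.1703  0.1816] R [[0.997, -0.082, 0.003], [-0.082, -0.997, -0.002], [0.003, 0.001, -1.0]] F [ 1.   0.3 -2.2] g 0.209 q [-0.39  0.12  1.63 -0.    1.4  -0.3 ]
wrist px [318. 253.] 4277 mu [ 0.6157 -0.1644] a [0.087 0.996] ang -5.0 ends [ 0.6117 -0.2098] [ 0.619  -0.1269] wid mm [16. 18. 12. 13. 12. 14. 14. 14. 14.]
[0.6332404 0.112632  0.175    ] [ -0.52 -28.3    0.39]
```

```bash

python3 -m pendant '{"linear":[[0,-3.5,0],[0,-7,0],[-0.1,-10.5,0],[-0.2,-14,0],[-0.3,-17.5,0],[-0.4,-21,0],[-0.5,-24.5,0],[-0.5,-27.5,0],[-0.5,-28.7,0],[-0.5,-28.7,0]],"rotation":[[0,0,1],[0,0,3],[0,0,5.4],[0,0,5.4],[0,0,5.4],[0,0,5.4],[0,0,5.4],[0,0,5.4],[0,0,5.4],[0,0,5.4]],"grip":[1,1,1,1,1,1,1,1,1,1]}' | grep -v rot
python3 - <<'E'
from h import *
show()
def bed(x,y): 
    ex=np.array([.9845,-.1754]); ey=np.array([.1754,.9845]); return np.r_[np.array([.539,.1538])+x*ex+y*ey,.042]
print(to_tool(bed(.1,-.02)))
E
```

```text
time: 30.22
tool_pos: [0.6325, 0.119, 0.1757]
contact_force: [0.9, -1.7, -1.9]
gripper_width: 0.2
30.22 [0.6325 0.119  0.1757] R [[0.985, -0.171, -0.006], [-0.171, -0.985, 0.0], [-0.005, 0.001, -1.0]] F [ 0.9 -1.7 -1.9] g 0.2 q [0.07 0.14 1.61 0.   1.4  0.24]
[ 0.26  0.2  13.37]
```

```bash

python3 -m pendant '{"linear":[[0.1,0,2],[0.1,0,5],[0.1,0,8],[0.1,0,10],[0.1,0,11.5],[0.1,0,12.5],[0.1,0,13],[0.1,0,13.2],[0.1,0,13.2],[0.1,0,13.2]],"rotation":[[0,0,0],[0,0,0],[0,0,0],[0,0,0],[0,0,0],[0,0,0],[0,0,0],[0,0,0],[0,0,0],[0,0,0]],"grip":[1,1,1,1,1,1,1,1,1,1]}' | grep -v rot
python3 - <<'E'
from h import *
show()
def bed(x,y): 
    ex=np.array([.9845,-.1754]); ey=np.array([.1754,.9845]); return np.r_[np.array([.539,.1538])+x*ex+y*ey,.039]
print(to_tool(bed(.1,-.02)))
E
```

```text
time: 31.05
tool_pos: [0.6366, 0.1162, 0.0484]
contact_force: [-0.5, 0.1, -1.7]
gripper_width: 0.201
31.05 [0.6366 0.1162 0.0484] R [[0.985, -0.175, 0.003], [-0.175, -0.985, 0.0], [0.002, -0.001, -1.0]] F [-0.5  0.1 -1.7] g 0.201 q [ 0.07  0.27  1.69 -0.    1.18  0.24]
[-0.27  0.01  0.94]
```

```bash

python3 -m pendant '{"linear":[[-0.1,0,0.2],[-0.2,0,0.4],[-0.2,0,0.6],[-0.2,0,0.7],[-0.2,0,0.75],[-0.2,0,0.75],[-0.2,0,0.75],[-0.2,0,0.75],[-0.2,0,0.75],[-0.2,0,0.75]],"rotation":[[0,0,0],[0,0,0],[0,0,0],[0,0,0],[0,0,0],[0,0,0],[0,0,0],[0,0,0],[0,0,0],[0,0,0]],"grip":[1,1,1,1,1,1,1,1,1,1]}' | grep -v rot
python3 -m pendant '{"linear":[[0,0,0.03],[0,0,0.06],[0,0,0.1],[0,0,0.13],[0,0,0.16],[0,0,0.19],[0,0,0.2],[0,0,0.2],[0,0,0.2],[0,0,0.2]],"rotation":[[0,0,0],[0,0,0],[0,0,0],[0,0,0],[0,0,0],[0,0,0],[0,0,0],[0,0,0],[0,0,0],[0,0,0]],"grip":[1,1,1,1,1,1,1,1,1,1]}' | grep -v rot
```

```text
time: 31.88
tool_pos: [0.6336, 0.1166, 0.0394]
contact_force: [0.0, -0.4, -1.8]
gripper_width: 0.202
time: 32.72
tool_pos: [0.6342, 0.1166, 0.0383]
contact_force: [-0.8, -1.5, 5.1]
gripper_width: 0.205
```

```bash

python3 -m pendant '{"linear":[[0,0,-0.05],[0,0,-0.05],[0,0,-0.05],[0,0,-0.05],[0,0,-0.05],[0,0,-0.05],[0,0,-0.05],[0,0,-0.05],[0,0,-0.05],[0,0,-0.05]],"rotation":[[0,0,0],[0,0,0],[0,0,0],[0,0,0],[0,0,0],[0,0,0],[0,0,0],[0,0,0],[0,0,0],[0,0,0]],"grip":[0.8,0.77,0.75,0.72,0.7,0.67,0.65,0.63,0.63,0.63]}' | grep -v rot
python3 -m pendant '{"linear":[[0,0,-0.5],[0,0,-1],[0,0,-2],[0,0,-4],[0,0,-7],[0,0,-10],[0,0,-13],[0,0,-14],[0,0,-14],[0,0,-14]],"rotation":[[0,0,0],[0,0,0],[0,0,0],[0,0,0],[0,0,0],[0,0,0],[0,0,0],[0,0,0],[0,0,0],[0,0,0]],"grip":[0.63,0.63,0.63,0.63,0.63,0.63,0.63,0.3,0.3,0.3]}' | grep -v rot
python3 - <<'E'
from det import *
snap('wrist','w14.png')
E
python3 -m pendant '{"linear":[[-1.6,3.1,0],[-3.3,6.2,0],[-5,9.3,0],[-6.6,12.4,0],[-8.3,15.5,0],[-10,18.6,0],[-11.6,21.7,0],[-13.3,24.8,0],[-15,28,0],[-16.6,31,0]],"rotation":[[0,0,0],[0,0,-2],[0,0,-5.5],[0,0,-5.5],[0,0,-5.5],[0,0,-5.5],[0,0,-5.5],[0,0,-5.5],[0,0,-5.5],[0,0,-5.5]],"grip":[0,0,0,0,0,0,0,0,0,0]}' | grep -v rot
python3 -m pendant '{"linear":[[0,0,3],[0,0,6],[0,0,8],[0,0,9],[0,0,9],[0,0,9],[0,0,9],[0,0,9],[0,0,9],[0,0,9]],"rotation":[[0,0,0],[0,0,0],[0,0,0],[0,0,0],[0,0,0],[0,0,0],[0,0,0],[0,0,0],[0,0,0],[0,0,0]],"grip":[0,0,0,0,0,0,0,0,0,0]}' | grep -v rot
python3 - <<'E'
from det import *
show(); near(np.array([.416,-.165]),.05,thr=175,ymax=399,f='w15.png')
E
```

```text
time: 33.55
tool_pos: [0.6303, 0.1173, 0.0379]
contact_force: [-14.8, 0.6, 12.9]
gripper_width: 0.367
time: 34.38
tool_pos: [0.6336, 0.1166, 0.1779]
contact_force: [-0.1, -0.2, -0.8]
gripper_width: 0.696
time: 35.27
tool_pos: [0.4131, -0.1598, 0.1749]
contact_force: [-0.1, -0.5, 0.1]
gripper_width: 0.997
time: 36.1
tool_pos: [0.4165, -0.1598, 0.089]
contact_force: [0.3, -1.2, -0.1]
gripper_width: 1.001
36.1 [ 0.4165 -0.1598  0.089 ] R [[0.997, -0.08, 0.002], [-0.08, -0.997, -0.001], [0.002, 0.001, -1.0]] F [ 0.3 -1.2 -0.1] g 1.001 q [-0.53 -0.26  2.15 -0.    1.25 -0.45]
wrist px [320. 211.] 2920 mu [ 0.416  -0.1631] a [0.079 0.997] ang -4.5 ends [ 0.4123 -0.209 ] [ 0.4193 -0.1204] wid mm [20. 19. 19. 20. 20. 20. 20. 19. 17.]
```

```bash
sed -i 's/if st\[i,4\]<150/if st[i,4]<1100/' det.py
python3 -m pendant '{"linear":[[0,0,3],[0,0,5],[0,0,6.5],[0,0,7.5],[0,0,8],[0,0,8.2],[0,0,8.2],[0,0,8.2],[0,0,8.2],[0,0,8.2]],"rotation":[[0,0,0],[0,0,0],[0,0,0],[0,0,0],[0,0,0],[0,0,0],[0,0,0],[0,0,0],[0,0,0],[0,0,0]],"grip":[0,0,0,0,0,0,0,0,0.4,0.5]}' | grep -v rot
python3 -m pendant '{"linear":[[0,0,0],[0,0,0],[0,0,0],[0,0,0],[0,0,0],[0,0,0],[0,0,0],[0,0,0],[0,0,0],[0,0,0]],"rotation":[[0,0,0],[0,0,0],[0,0,0],[0,0,0],[0,0,0],[0,0,0],[0,0,0],[0,0,0],[0,0,0],[0,0,0]],"grip":[0.6,0.7,0.75,0.8,0.85,0.9,1,1,1,1]}' | grep -v rot
python3 -m pendant '{"linear":[[0,0,-0.2],[0,0,-0.5],[0,0,-2],[0,0,-5],[0,0,-8],[0,0,-11],[0,0,-14],[0,0,-16.5],[0,0,-17],[0,0,-17]],"rotation":[[0,0,0],[0,0,0],[0,0,0],[0,0,0],[0,0,0],[0,0,0],[0,0,0],[0,0,0],[0,0,0],[0,0,0]],"grip":[1,1,1,1,1,1,1,1,1,1]}' | grep -v rot
cat >> h.py <<'E'
def bed(x,y,z): 
    ex=np.array([.9845,-.1754]); ey=np.array([.1754,.9845]); return np.r_[np.array([.539,.1538])+x*ex+y*ey,z]
def inbed(p):
    d=np.array(p)[:2]-[.539,.1538]; return np.round([d@[.9845,-.1754],d@[.1754,.9845]],4)
E
python3 - <<'E'
from det import *
show(); near(np.array([.416,-.165]),.04,thr=175,ymax=399,z=manip.state()['tool_pos'][2]+.009)
print(to_tool(bed(0,-.018,.175)))
E
```

```text
time: 36.98
tool_pos: [0.4165, -0.1599, 0.0068]
contact_force: [0.0, -0.2, 0.4]
gripper_width: 0.748
time: 37.82
tool_pos: [0.4172, -0.1601, 0.0067]
contact_force: [5.9, -0.7, 1.6]
gripper_width: 0.202
time: 38.65
tool_pos: [0.416, -0.1599, 0.177]
contact_force: [0.5, -0.7, -2.8]
gripper_width: 0.206
38.65 [ 0.416  -0.1599  0.177 ] R [[0.997, -0.08, 0.002], [-0.08, -0.997, -0.001], [0.002, 0.001, -1.0]] F [ 0.5 -0.7 -2.8] g 0.206 q [-0.53 -0.36  2.07 -0.    1.43 -0.45]
wrist px [319. 269.] 6097 mu [ 0.4146 -0.1628] a [0.081 0.997] ang -4.7 ends [ 0.4106 -0.2121] [ 0.418  -0.1211] wid mm [19. 20. 20. 19. 17. 18. 19. 20. 19. 11.]
[ 9.670e+00 -3.041e+01 -2.000e-02]
```

```bash

python3 -m pendant '{"linear":[[1,-3.3,0],[2,-6.6,0],[3.1,-10,0],[4.2,-13.4,0],[5.3,-16.8,0],[6.4,-20.2,0],[7.5,-23.6,0],[8.6,-27,0],[9.7,-30,0],[9.7,-30.4,0]],"rotation":[[0,0,1],[0,0,3],[0,0,5.5],[0,0,5.5],[0,0,5.5],[0,0,5.5],[0,0,5.5],[0,0,5.5],[0,0,5.5],[0,0,5.5]],"grip":[1,1,1,1,1,1,1,1,1,1]}' | grep -v rot
python3 -m pendant '{"linear":[[0,0,2],[0,0,5],[0,0,8],[0,0,10],[0,0,11.5],[0,0,12.5],[0,0,13],[0,0,13],[0,0,13],[0,0,13]],"rotation":[[0,0,0],[0,0,0],[0,0,0],[0,0,0],[0,0,0],[0,0,0],[0,0,0],[0,0,0],[0,0,0],[0,0,0]],"grip":[1,1,1,1,1,1,1,1,1,1]}' | grep -v rot
python3 - <<'E'
from h import *
show()
print(to_tool(bed(.0005,-.018,.0357)))
E
```

```text
time: 39.53
tool_pos: [0.5359, 0.1395, 0.1718]
contact_force: [-0.5, -1.0, -2.4]
gripper_width: 0.205
time: 40.37
tool_pos: [0.5376, 0.1358, 0.0469]
contact_force: [0.7, -0.2, -2.3]
gripper_width: 0.206
40.37 [0.5376 0.1358 0.0469] R [[0.985, -0.175, 0.002], [-0.175, -0.985, 0.0], [0.002, -0.0, -1.0]] F [ 0.7 -0.2 -2.3] g 0.206 q [ 0.11  0.07  1.92 -0.    1.15  0.29]
[-0.13  0.    1.12]
```

```bash

python3 -m pendant '{"linear":[[0,0,0.2],[0,0,0.4],[0,0,0.6],[0,0,0.8],[0,0,0.95],[0,0,1],[0,0,1],[0,0,1],[0,0,1],[0,0,1]],"rotation":[[0,0,0],[0,0,0],[0,0,0],[0,0,0],[0,0,0],[0,0,0],[0,0,0],[0,0,0],[0,0,0],[0,0,0]],"grip":[1,1,1,1,1,1,1,1,1,1]}' | grep -v rot
python3 -m pendant '{"linear":[[0,0,0.03],[0,0,0.06],[0,0,0.1],[0,0,0.12],[0,0,0.14],[0,0,0.15],[0,0,0.15],[0,0,0.15],[0,0,0.15],[0,0,0.15]],"rotation":[[0,0,0],[0,0,0],[0,0,0],[0,0,0],[0,0,0],[0,0,0],[0,0,0],[0,0,0],[0,0,0],[0,0,0]],"grip":[1,1,1,1,1,1,1,1,1,1]}' | grep -v rot
```

```text
time: 41.2
tool_pos: [0.5369, 0.1358, 0.0359]
contact_force: [0.5, -0.1, -0.7]
gripper_width: 0.203
time: 42.03
tool_pos: [0.5369, 0.1358, 0.0354]
contact_force: [-3.5, -1.2, 7.2]
gripper_width: 0.205
```

```bash

python3 -m pendant '{"linear":[[0,0,-0.05],[0,0,-0.05],[0,0,-0.05],[0,0,-0.05],[0,0,-0.05],[0,0,-0.05],[0,0,-0.05],[0,0,-0.05],[0,0,-0.05],[0,0,-0.05]],"rotation":[[0,0,0],[0,0,0],[0,0,0],[0,0,0],[0,0,0],[0,0,0],[0,0,0],[0,0,0],[0,0,0],[0,0,0]],"grip":[0.8,0.77,0.75,0.72,0.7,0.67,0.65,0.65,0.65,0.65]}' | grep -v rot
python3 -m pendant '{"linear":[[0,0,-0.5],[0,0,-1],[0,0,-2],[0,0,-4],[0,0,-7],[0,0,-10],[0,0,-13],[0,0,-14],[0,0,-14],[0,0,-14]],"rotation":[[0,0,0],[0,0,0],[0,0,0],[0,0,0],[0,0,0],[0,0,0],[0,0,0],[0,0,0],[0,0,0],[0,0,0]],"grip":[0.65,0.65,0.65,0.65,0.65,0.65,0.65,0.3,0.3,0.3]}' | grep -v rot
python3 - <<'E'
from det import *
snap('wrist','w16.png')
E
python3 -m pendant '{"linear":[[-0.3,3.7,0],[-0.6,7.4,0],[-0.9,11.1,0],[-1.2,14.8,0],[-1.6,18.5,0],[-1.9,22.2,0],[-2.2,26,0],[-2.6,29.7,0],[-3,33.4,0],[-3.2,37,0]],"rotation":[[0,0,0],[0,0,0],[0,0,0],[0,0,0],[0,0,0],[0,0,0],[0,0,0],[0,0,0],[0,0,0],[0,0,0]],"grip":[0,0,0,0,0,0,0,0,0,0]}' | grep -v rot
python3 -m pendant '{"linear":[[-0.2,3.5,0],[-0.7,7,2],[-0.7,9.2,5],[-0.7,9.2,7],[-0.7,9.2,8.5],[-0.7,9.2,8.5],[-0.7,9.2,8.5],[-0.7,9.2,8.5],[-0.7,9.2,8.5],[-0.7,9.2,8.5]],"rotation":[[0,0,-3],[0,0,-5.5],[0,0,-5.5],[0,0,-5.5],[0,0,-5.5],[0,0,-5.5],[0,0,-5.5],[0,0,-5.5],[0,0,-5.5],[0,0,-5.5]],"grip":[0,0,0,0,0,0,0,0,0,0]}' | grep -v rot
python3 - <<'E'
from det import *
show(); near(np.array([.417,-.32]),.06,thr=175,ymax=399,f='w17.png')
E
```

```text
time: 42.87
tool_pos: [0.5368, 0.1358, 0.0348]
contact_force: [0.5, -0.1, 0.3]
gripper_width: 0.352
time: 43.7
tool_pos: [0.5369, 0.1358, 0.1754]
contact_force: [-0.3, -0.7, -1.0]
gripper_width: 0.695
time: 44.58
tool_pos: [0.4382, -0.2237, 0.172]
contact_force: [0.7, -1.1, 1.0]
gripper_width: 0.998
time: 45.42
tool_pos: [0.4182, -0.3126, 0.0912]
contact_force: [-0.6, -0.3, 0.1]
gripper_width: 0.998
45.42 [ 0.4182 -0.3126  0.0912] R [[0.997, -0.079, 0.002], [-0.079, -0.997, -0.002], [0.002, 0.002, -1.0]] F [-0.6 -0.3  0.1] g 0.998 q [-0.78 -0.07  1.97 -0.    1.23 -0.71]
wrist px [317. 205.] 2859 mu [ 0.4162 -0.312 ] a [0.08  0.997] ang -4.6 ends [ 0.4126 -0.3576] [ 0.4196 -0.27  ] wid mm [19. 19. 19. 20. 20. 19. 20. 19. 17.]
```

```bash

python3 -m pendant '{"linear":[[-0.2,-0.2,3],[-0.2,-0.2,5],[-0.2,-0.2,6.5],[-0.2,-0.2,7.5],[-0.2,-0.2,8.2],[-0.2,-0.2,8.5],[-0.2,-0.2,8.5],[-0.2,-0.2,8.5],[-0.2,-0.2,8.5],[-0.2,-0.2,8.5]],"rotation":[[0,0,0],[0,0,0],[0,0,0],[0,0,0],[0,0,0],[0,0,0],[0,0,0],[0,0,0],[0,0,0],[0,0,0]],"grip":[0,0,0,0,0,0,0,0,0.4,0.5]}' | grep -v rot
python3 -m pendant '{"linear":[[0,0,0],[0,0,0],[0,0,0],[0,0,0],[0,0,0],[0,0,0],[0,0,0],[0,0,0],[0,0,0],[0,0,0]],"rotation":[[0,0,0],[0,0,0],[0,0,0],[0,0,0],[0,0,0],[0,0,0],[0,0,0],[0,0,0],[0,0,0],[0,0,0]],"grip":[0.6,0.7,0.75,0.8,0.85,0.9,1,1,1,1]}' | grep -v rot
python3 -m pendant '{"linear":[[0,0,-0.2],[0,0,-0.5],[0,0,-2],[0,0,-5],[0,0,-8],[0,0,-11],[0,0,-14],[0,0,-16.5],[0,0,-17],[0,0,-17]],"rotation":[[0,0,0],[0,0,0],[0,0,0],[0,0,0],[0,0,0],[0,0,0],[0,0,0],[0,0,0],[0,0,0],[0,0,0]],"grip":[1,1,1,1,1,1,1,1,1,1]}' | grep -v rot
python3 - <<'E'
from det import *
show(); near(np.array([.416,-.315]),.04,thr=175,ymax=399,z=manip.state()['tool_pos'][2]+.009)
print(to_tool(bed(-.05,-.018,.175)))
E
```

```text
time: 46.3
tool_pos: [0.4162, -0.3107, 0.0058]
contact_force: [-0.3, 0.1, 1.2]
gripper_width: 0.743
time: 47.13
tool_pos: [0.417, -0.3109, 0.006]
contact_force: [6.0, -0.8, 6.0]
gripper_width: 0.208
time: 47.97
tool_pos: [0.4155, -0.3105, 0.1756]
contact_force: [-0.9, 0.5, -2.7]
gripper_width: 0.205
47.97 [ 0.4155 -0.3105  0.1756] R [[0.997, -0.08, 0.0], [-0.08, -0.997, -0.001], [0.001, 0.001, -1.0]] F [-0.9  0.5 -2.7] g 0.205 q [-0.78 -0.17  1.91 -0.    1.39 -0.7 ]
wrist px [318. 266.] 6160 mu [ 0.4141 -0.3122] a [0.082 0.997] ang -4.7 ends [ 0.41   -0.3614] [ 0.4175 -0.2708] wid mm [20. 20. 20. 19. 18. 18. 19. 20. 20. 12.]
[  3.52 -45.88  -0.12]
```

```bash

python3 -m pendant '{"linear":[[0.3,-3.6,0],[0.6,-7.2,0],[0.9,-10.8,0],[1.2,-14.4,0],[1.5,-18,0],[1.7,-21.6,0],[2,-25.2,0],[2.3,-28.8,0],[2.6,-32.4,0],[2.8,-36,0]],"rotation":[[0,0,0],[0,0,0],[0,0,0],[0,0,0],[0,0,0],[0,0,0],[0,0,0],[0,0,0],[0,0,0],[0,0,0]],"grip":[1,1,1,1,1,1,1,1,1,1]}' | grep -v rot
python3 -m pendant '{"linear":[[0.3,-3.6,0],[0.5,-7.2,0],[0.7,-9.9,1],[0.7,-9.9,3],[0.7,-9.9,6],[0.7,-9.9,8.5],[0.7,-9.9,10.5],[0.7,-9.9,12],[0.7,-9.9,12.7],[0.7,-9.9,12.7]],"rotation":[[0,0,2],[0,0,4],[0,0,5.5],[0,0,5.5],[0,0,5.5],[0,0,5.5],[0,0,5.5],[0,0,5.5],[0,0,5.5],[0,0,5.5]],"grip":[1,1,1,1,1,1,1,1,1,1]}' | grep -v rot
python3 - <<'E'
from h import *
show()
print(to_tool(bed(-.049,-.018,.035)))
E
```

```text
time: 48.85
tool_pos: [0.4701, 0.0482, 0.1709]
contact_force: [1.3, -0.9, -1.6]
gripper_width: 0.212
time: 49.68
tool_pos: [0.4832, 0.1439, 0.0429]
contact_force: [0.5, 0.5, -2.1]
gripper_width: 0.206
49.68 [0.4832 0.1439 0.0429] R [[0.985, -0.175, -0.009], [-0.175, -0.985, -0.002], [-0.009, 0.003, -1.0]] F [ 0.5  0.5 -2.1] g 0.206 q [ 0.14 -0.03  2.03 -0.    1.15  0.32]
[ 0.43 -0.15  0.79]
```

```bash

python3 -m pendant '{"linear":[[0,0,0],[0,0,0],[0,0,0],[0,0,0],[0,0,0.1],[0,0,0.2],[0,0,0.2],[0,0,0.2],[0,0,0.2],[0,0,0.2]],"rotation":[[0,0,0],[0,0,0],[0,0,0],[0,0,0],[0,0,0],[0,0,0],[0,0,0],[0,0,0],[0,0,0],[0,0,0]],"grip":[1,1,1,1,1,1,1,1,1,1]}' | grep -v rot
python3 - <<'E'
from h import *
show()
print(to_tool(bed(-.049,-.018,.035)))
E
```

```text
time: 50.52
tool_pos: [0.4872, 0.1446, 0.0458]
contact_force: [-0.1, -0.1, -2.2]
gripper_width: 0.21
50.52 [0.4872 0.1446 0.0458] R [[0.985, -0.175, 0.0], [-0.175, -0.985, -0.0], [0.0, 0.0, -1.0]] F [-0.1 -0.1 -2.2] g 0.21 q [ 0.14 -0.03  2.03 -0.    1.15  0.32]
[ 0.04 -0.01  1.08]
```

```bash

python3 -m pendant '{"linear":[[0,0,0.2],[0,0,0.4],[0,0,0.6],[0,0,0.8],[0,0,0.9],[0,0,0.95],[0,0,0.95],[0,0,0.95],[0,0,0.95],[0,0,0.95]],"rotation":[[0,0,0],[0,0,0],[0,0,0],[0,0,0],[0,0,0],[0,0,0],[0,0,0],[0,0,0],[0,0,0],[0,0,0]],"grip":[1,1,1,1,1,1,1,1,1,1]}' | grep -v rot
python3 -m pendant '{"linear":[[0,0,0.03],[0,0,0.06],[0,0,0.1],[0,0,0.12],[0,0,0.14],[0,0,0.16],[0,0,0.18],[0,0,0.18],[0,0,0.18],[0,0,0.18]],"rotation":[[0,0,0],[0,0,0],[0,0,0],[0,0,0],[0,0,0],[0,0,0],[0,0,0],[0,0,0],[0,0,0],[0,0,0]],"grip":[1,1,1,1,1,1,1,1,1,1]}' | grep -v rot
```

```text
time: 51.35
tool_pos: [0.4873, 0.1446, 0.0364]
contact_force: [-0.1, -0.6, -1.7]
gripper_width: 0.207
time: 52.18
tool_pos: [0.4872, 0.1446, 0.0345]
contact_force: [-0.8, -0.3, -1.9]
gripper_width: 0.206
```

```bash

python3 -m pendant '{"linear":[[0,0,0.03],[0,0,0.06],[0,0,0.08],[0,0,0.1],[0,0,0.1],[0,0,0.1],[0,0,0.1],[0,0,0.1],[0,0,0.1],[0,0,0.1]],"rotation":[[0,0,0],[0,0,0],[0,0,0],[0,0,0],[0,0,0],[0,0,0],[0,0,0],[0,0,0],[0,0,0],[0,0,0]],"grip":[1,1,1,1,1,1,1,1,1,1]}' | grep -v rot
```

```text
time: 53.02
tool_pos: [0.4873, 0.1446, 0.0343]
contact_force: [-3.8, -0.3, 6.4]
gripper_width: 0.203
```

```bash

python3 -m pendant '{"linear":[[0,0,-0.05],[0,0,-0.05],[0,0,-0.05],[0,0,-0.05],[0,0,-0.05],[0,0,-0.05],[0,0,-0.05],[0,0,-0.05],[0,0,-0.05],[0,0,-0.05]],"rotation":[[0,0,0],[0,0,0],[0,0,0],[0,0,0],[0,0,0],[0,0,0],[0,0,0],[0,0,0],[0,0,0],[0,0,0]],"grip":[0.8,0.77,0.75,0.72,0.7,0.67,0.65,0.65,0.65,0.65]}' | grep -v rot
python3 -m pendant '{"linear":[[0,0,-0.5],[0,0,-1],[0,0,-2],[0,0,-4],[0,0,-7],[0,0,-10],[0,0,-13],[0,0,-14],[0,0,-14],[0,0,-14]],"rotation":[[0,0,0],[0,0,0],[0,0,0],[0,0,0],[0,0,0],[0,0,0],[0,0,0],[0,0,0],[0,0,0],[0,0,0]],"grip":[0.65,0.65,0.65,0.65,0.65,0.65,0.65,0.3,0.3,0.3]}' | grep -v rot
python3 - <<'E'
from det import *
snap('wrist','w18.png')
E
python3 -m pendant '{"linear":[[1,3.6,0],[2,7.2,0],[2.9,10.9,0],[3.9,14.5,0],[4.9,18.1,0],[5.8,21.8,0],[6.8,25.4,0],[7.8,29,0],[8.7,32.7,0],[9.7,36.3,0]],"rotation":[[0,0,0],[0,0,0],[0,0,0],[0,0,0],[0,0,0],[0,0,0],[0,0,0],[0,0,0],[0,0,0],[0,0,0]],"grip":[0,0,0,0,0,0,0,0,0,0]}' | grep -v rot
python3 -m pendant '{"linear":[[1,3.6,0],[2,7.2,2],[2.9,10.8,4],[2.9,10.8,7],[2.9,10.8,8.5],[2.9,10.8,8.5],[2.9,10.8,8.5],[2.9,10.8,8.5],[2.9,10.8,8.5],[2.9,10.8,8.5]],"rotation":[[0,0,-3],[0,0,-5.5],[0,0,-5.5],[0,0,-5.5],[0,0,-5.5],[0,0,-5.5],[0,0,-5.5],[0,0,-5.5],[0,0,-5.5],[0,0,-5.5]],"grip":[0,0,0,0,0,0,0,0,0,0]}' | grep -v rot
python3 - <<'E'
from det import *
show(); near(np.array([.528,-.348]),.07,thr=175,ymax=399,f='w19.png')
E
```

```text
time: 53.85
tool_pos: [0.4872, 0.1446, 0.034]
contact_force: [-0.5, -0.0, -0.5]
gripper_width: 0.355
time: 54.68
tool_pos: [0.4874, 0.1447, 0.1745]
contact_force: [-0.2, -0.6, -0.7]
gripper_width: 0.699
time: 55.57
tool_pos: [0.5174, -0.2309, 0.1709]
contact_force: [1.1, -0.1, 1.0]
gripper_width: 0.995
time: 56.4
tool_pos: [0.53, -0.3412, 0.0913]
contact_force: [-0.1, 0.4, -0.3]
gripper_width: 0.998
56.4 [ 0.53   -0.3412  0.0913] R [[0.997, -0.079, 0.003], [-0.079, -0.997, -0.002], [0.003, 0.002, -1.0]] F [-0.1  0.4 -0.3] g 0.998 q [-0.69  0.18  1.71  0.    1.24 -0.61]
wrist px [315. 206.] 2922 mu [ 0.5267 -0.3408] a [0.081 0.997] ang -4.7 ends [ 0.523  -0.3871] [ 0.5302 -0.2985] wid mm [20. 20. 19. 20. 20. 20. 20. 20. 18.]
```

```bash

python3 -m pendant '{"linear":[[-0.3,-0.1,3],[-0.3,-0.1,5],[-0.3,-0.1,6.5],[-0.3,-0.1,7.5],[-0.3,-0.1,8.2],[-0.3,-0.1,8.5],[-0.3,-0.1,8.5],[-0.3,-0.1,8.5],[-0.3,-0.1,8.5],[-0.3,-0.1,8.5]],"rotation":[[0,0,0],[0,0,0],[0,0,0],[0,0,0],[0,0,0],[0,0,0],[0,0,0],[0,0,0],[0,0,0],[0,0,0]],"grip":[0,0,0,0,0,0,0,0,0.4,0.5]}' | grep -v rot
python3 -m pendant '{"linear":[[0,0,0],[0,0,0],[0,0,0],[0,0,0],[0,0,0],[0,0,0],[0,0,0],[0,0,0],[0,0,0],[0,0,0]],"rotation":[[0,0,0],[0,0,0],[0,0,0],[0,0,0],[0,0,0],[0,0,0],[0,0,0],[0,0,0],[0,0,0],[0,0,0]],"grip":[0.6,0.7,0.75,0.8,0.85,0.9,1,1,1,1]}' | grep -v rot
python3 -m pendant '{"linear":[[0,0,-0.2],[0,0,-0.5],[0,0,-2],[0,0,-5],[0,0,-8],[0,0,-11],[0,0,-14],[0,0,-16.5],[0,0,-17],[0,0,-17]],"rotation":[[0,0,0],[0,0,0],[0,0,0],[0,0,0],[0,0,0],[0,0,0],[0,0,0],[0,0,0],[0,0,0],[0,0,0]],"grip":[1,1,1,1,1,1,1,1,1,1]}' | grep -v rot
python3 - <<'E'
from det import *
show(); near(np.array([.526,-.345]),.04,thr=175,ymax=399,z=manip.state()['tool_pos'][2]+.009)
print(to_tool(bed(-.099,-.018,.175)))
E
```

```text
time: 57.28
tool_pos: [0.5266, -0.3405, 0.0052]
contact_force: [0.2, -0.7, 0.2]
gripper_width: 0.747
time: 58.12
tool_pos: [0.5279, -0.3409, 0.0059]
contact_force: [4.5, 0.9, 6.1]
gripper_width: 0.21
time: 58.95
tool_pos: [0.5263, -0.3406, 0.1765]
contact_force: [-0.1, -0.9, -2.9]
gripper_width: 0.207
58.95 [ 0.5263 -0.3406  0.1765] R [[0.997, -0.08, 0.002], [-0.08, -0.997, -0.003], [0.003, 0.002, -1.0]] F [-0.1 -0.9 -2.9] g 0.207 q [-0.69  0.09  1.66 -0.    1.38 -0.61]
wrist px [318. 263.] 6234 mu [ 0.525  -0.3403] a [0.082 0.997] ang -4.7 ends [ 0.521  -0.3894] [ 0.5284 -0.299 ] wid mm [20. 20. 20. 19. 18. 20. 19. 20. 20. 11.]
[-12.61 -48.46  -0.11]
```

```bash

python3 -m pendant '{"linear":[[-0.9,-3.6,0],[-1.9,-7.2,0],[-2.8,-10.9,0],[-3.8,-14.5,0],[-4.7,-18.1,0],[-5.6,-21.7,0],[-6.6,-25.3,0],[-7.5,-29,0],[-8.5,-32.6,0],[-9.4,-36.2,0]],"rotation":[[0,0,0],[0,0,0],[0,0,0],[0,0,0],[0,0,0],[0,0,0],[0,0,0],[0,0,0],[0,0,0],[0,0,0]],"grip":[1,1,1,1,1,1,1,1,1,1]}' | grep -v rot
python3 -m pendant '{"linear":[[-0.9,-3.6,0],[-1.9,-7.2,0],[-2.7,-10.5,0],[-3.2,-12.3,1],[-3.2,-12.3,4],[-3.2,-12.3,7],[-3.2,-12.3,10],[-3.2,-12.3,11.5],[-3.2,-12.3,12.5],[-3.2,-12.3,12.7]],"rotation":[[0,0,2],[0,0,4],[0,0,5.5],[0,0,5.5],[0,0,5.5],[0,0,5.5],[0,0,5.5],[0,0,5.5],[0,0,5.5],[0,0,5.5]],"grip":[1,1,1,1,1,1,1,1,1,1]}' | grep -v rot
python3 -m pendant '{"linear":[[0,0,0],[0,0,0],[0,0,0],[0,0,0],[0,0,0],[0,0,0],[0,0,0],[0,0,0],[0,0,0],[0,0,0]],"rotation":[[0,0,0],[0,0,0],[0,0,0],[0,0,0],[0,0,0],[0,0,0],[0,0,0],[0,0,0],[0,0,0],[0,0,0]],"grip":[1,1,1,1,1,1,1,1,1,1]}' | grep -v rot
python3 - <<'E'
from h import *
show()
print(to_tool(bed(-.099,-.018,.035)))
E
```

```text
time: 59.83
tool_pos: [0.4582, 0.0301, 0.1704]
contact_force: [-0.1, 0.7, -2.4]
gripper_width: 0.208
time: 60.67
tool_pos: [0.4353, 0.1529, 0.0425]
contact_force: [-0.7, -0.3, -1.8]
gripper_width: 0.213
time: 61.5
tool_pos: [0.439, 0.1536, 0.047]
contact_force: [-0.2, -0.7, -3.1]
gripper_width: 0.211
61.5 [0.439  0.1536 0.047 ] R [[0.985, -0.175, 0.0], [-0.175, -0.985, -0.0], [0.0, 0.0, -1.0]] F [-0.2 -0.7 -3.1] g 0.211 q [ 0.18 -0.14  2.13 -0.    1.16  0.35]
[-0.06  0.03  1.2 ]
```

```bash

python3 -m pendant '{"linear":[[0,0,0.2],[0,0,0.4],[0,0,0.6],[0,0,0.8],[0,0,1],[0,0,1.1],[0,0,1.15],[0,0,1.15],[0,0,1.15],[0,0,1.15]],"rotation":[[0,0,0],[0,0,0],[0,0,0],[0,0,0],[0,0,0],[0,0,0],[0,0,0],[0,0,0],[0,0,0],[0,0,0]],"grip":[1,1,1,1,1,1,1,1,1,1]}' | grep -v rot
python3 -m pendant '{"linear":[[0,0,0.03],[0,0,0.06],[0,0,0.1],[0,0,0.12],[0,0,0.14],[0,0,0.15],[0,0,0.15],[0,0,0.15],[0,0,0.15],[0,0,0.15]],"rotation":[[0,0,0],[0,0,0],[0,0,0],[0,0,0],[0,0,0],[0,0,0],[0,0,0],[0,0,0],[0,0,0],[0,0,0]],"grip":[1,1,1,1,1,1,1,1,1,1]}' | grep -v rot
```

```text
time: 62.33
tool_pos: [0.4398, 0.1536, 0.0359]
contact_force: [3.0, -0.3, -1.7]
gripper_width: 0.207
time: 63.17
tool_pos: [0.4399, 0.1536, 0.0353]
contact_force: [1.9, -2.1, 6.8]
gripper_width: 0.207
```

```bash

python3 -m pendant '{"linear":[[0,0,-0.05],[0,0,-0.05],[0,0,-0.05],[0,0,-0.05],[0,0,-0.05],[0,0,-0.05],[0,0,-0.05],[0,0,-0.05],[0,0,-0.05],[0,0,-0.05]],"rotation":[[0,0,0],[0,0,0],[0,0,0],[0,0,0],[0,0,0],[0,0,0],[0,0,0],[0,0,0],[0,0,0],[0,0,0]],"grip":[0.8,0.78,0.76,0.74,0.72,0.71,0.7,0.7,0.7,0.7]}' | grep -v rot
python3 -m pendant '{"linear":[[0,0,-0.5],[0,0,-1],[0,0,-2],[0,0,-4],[0,0,-7],[0,0,-10],[0,0,-13],[0,0,-16],[0,0,-18],[0,0,-18]],"rotation":[[0,0,0],[0,0,0],[0,0,0],[0,0,0],[0,0,0],[0,0,0],[0,0,0],[0,0,0],[0,0,0],[0,0,0]],"grip":[0.7,0.7,0.7,0.7,0.7,0.7,0.7,0.7,0.7,0.7]}' | grep -v rot
python3 -m pendant '{"linear":[[2,2,0],[4,4,0],[6,6,0],[8,8,0],[10.3,9.7,0],[10.3,9.7,0],[10.3,9.7,0],[10.3,9.7,0],[10.3,9.7,0],[10.3,9.7,0]],"rotation":[[0,0,0],[0,0,0],[0,0,0],[0,0,0],[0,0,0],[0,0,0],[0,0,0],[0,0,0],[0,0,0],[0,0,0]],"grip":[1,1,1,1,1,1,1,1,1,1]}' | grep -v rot
python3 - <<'E'
from det import *
show(); c,im=snap('wrist','w20.png')
E
```

```text
time: 64.0
tool_pos: [0.4426, 0.1535, 0.0369]
contact_force: [7.8, -2.0, 4.7]
gripper_width: 0.297
time: 64.83
tool_pos: [0.441, 0.1542, 0.2203]
contact_force: [0.3, -0.3, 0.2]
gripper_width: 0.292
time: 65.67
tool_pos: [0.5227, 0.041, 0.2142]
contact_force: [-0.3, -0.4, -0.0]
gripper_width: -0.003
65.67 [0.5227 0.041  0.2142] R [[0.985, -0.174, -0.001], [-0.174, -0.985, 0.0], [-0.001, -0.0, -1.0]] F [-0.3 -0.4 -0. ] g -0.003 q [-0.06 -0.18  1.86  0.    1.46  0.11]
```

View pics/w20.png

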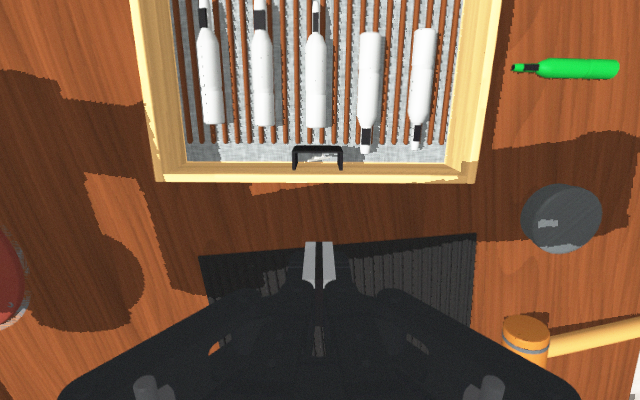

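```bash
cat > chk.py <<'E'
from h import *
def chk(fn,c,thr=150):
    im=cv2.imread(fn); g=cv2.cvtColor(im,cv2.COLOR_BGR2HSV); m=((g[...,2]>thr)&(g[...,1]<60)).astype(np.uint8)
    m[200:]=0; m=cv2.morphologyEx(m,cv2.MORPH_OPEN,np.ones((13,13),np.uint8))
    n,l,st,ce=cv2.connectedComponentsWithStats(m)
    for i in range(1,n):
        ys,xs=np.nonzero(l==i)
        if len(xs)<600: continue
        B=np.array([inbed(p) for p in onplane(c,np.c_[xs,ys],.044)]); mu=B.mean(0); _,V=np.linalg.eigh(np.cov((B-mu).T)); a=V[:,1]; a*=np.sign(a[1])
        print(np.round(ce[i]),st[i,2:],'bed mm',np.round(mu*1000,1),'dev deg',round(np.degrees(np.arctan2(a[0],a[1])),1),'y',np.round(1000*np.array([B[:,1].min(),B[:,1].max()])), 'wid',np.round(1000*np.ptp((B-mu)@V[:,0]),1))
E
python3 -c "
from chk import *
from ribs import ribs
c=manip.calibration('wrist'); chk('pics/w20.png',c); ribs(cv2.imread('pics/w20.png'),c,o=np.array([.539,.1538]),ys=(.06,.065,-.06))"
```

```text
[421.  74.] [  27   94 1927] bed mm [ 99.1 -14. ] dev deg 0.2 y [-57.  26.] wid 20.3
[209.  77.] [  24   94 1728] bed mm [-101.8  -17.4] dev deg 0.5 y [-60.  24.] wid 19.1
[261.  78.] [  23   93 1870] bed mm [-52.4 -18.9] dev deg 0.5 y [-62.  21.] wid 19.5
[365.  76.] [  28   93 2277] bed mm [ 46.7 -17. ] dev deg -0.7 y [-61.  22.] wid 24.9
[314.  82.] [  24   92 2117] bed mm [ -2.2 -21.8] dev deg 0.1 y [-64.  18.] wid 22.3
[256. 152.] [  72   18 1290] bed mm [-60.9 -89. ] dev deg 89.9 y [-98. -80.] wid 17.4
[411. 154.] [  68   18 1185] bed mm [ 96.2 -89.6] dev deg -89.6 y [-98. -81.] wid 18.1Traceback (most recent call last):
  File "<string>", line 4, in <module>
    c=manip.calibration('wrist'); chk('pics/w20.png',c); ribs(cv2.imread('pics/w20.png'),c,o=np.array([.539,.1538]),ys=(.06,.065,-.06))
                                                         ~~~~^^^^^^^^^^^^^^^^^^^^^^^^^^^^^^^^^^^^^^^^^^^^^^^^^^^^^^^^^^^^^^^^^^^^^^^^^^
  File "ribs.py", line 12, in ribs
    print('y',y,len(pk),'phase mm',round(ph,1),'min/max',X.min(),X.max(),np.round(X).astype(int))
                                                         ~~~~~^^
    return umr_minimum(a, axis, None, out, keepdims, initial, where)
ValueError: zero-size array to reduction operation minimum which has no identity
```

```bash
python3 - <<'E'
from h import *
print(inbed(manip.state()['tool_pos']),to_tool(bed(0,.165,.325)))
c=manip.calibration('top')
print('boot px->', np.round(onplane(c,[[172,205],[150,285],[200,285],[200,215]],.1),2).tolist())
def T(th): 
    u=np.array([-np.cos(th),np.sin(th)]); n=np.array([np.sin(th),np.cos(th)]); p=81+160*u+5*n; return p+[11,-2.5]
for k,ths in enumerate([np.linspace(1.80,1.35,11),np.linspace(1.35,.9,11),np.linspace(.9,.45,11),np.linspace(.45,0.0,11)]):
    a=T(ths[0]); print(k,np.round(a,1),[[0,round(-(T(t)-a)[0]/10,1),round(-(T(t)-a)[1]/10,1)] for t in ths[1:]])
E
```

```text
[ 0.0039 -0.114 ] [ -0.34 -27.9  -11.06]
boot px-> [[0.48, 0.48, 0.1], [0.26, 0.53, 0.1], [0.26, 0.4, 0.1], [0.45, 0.41, 0.1]]
0 [133.2 233.2] [[0, np.float64(0.7), np.float64(-0.2)], [0, np.float64(1.4), np.float64(-0.3)], [0, np.float64(2.1), np.float64(-0.4)], [0, np.float64(2.8), np.float64(-0.5)], [0, np.float64(3.6), np.float64(-0.5)], [0, np.float64(4.3), np.float64(-0.5)], [0, np.float64(5.0), np.float64(-0.5)], [0, np.float64(5.7), np.float64(-0.5)], [0, np.float64(6.4), np.float64(-0.4)], [0, np.float64(7.1), np.float64(-0.3)]]
1 [ 61.8 235.7] [[0, np.float64(0.7), np.float64(0.2)], [0, np.float64(1.4), np.float64(0.3)], [0, np.float64(2.1), np.float64(0.5)], [0, np.float64(2.8), np.float64(0.8)], [0, np.float64(3.4), np.float64(1.1)], [0, np.float64(4.1), np.float64(1.4)], [0, np.float64(4.7), np.float64(1.7)], [0, np.float64(5.3), np.float64(2.1)], [0, np.float64(6.0), np.float64(2.5)], [0, np.float64(6.5), np.float64(2.9)]]
2 [ -3.5 206.9] [[0, np.float64(0.6), np.float64(0.4)], [0, np.float64(1.1), np.float64(0.9)], [0, np.float64(1.6), np.float64(1.4)], [0, np.float64(2.1), np.float64(1.9)], [0, np.float64(2.6), np.float64(2.5)], [0, np.float64(3.1), np.float64(3.0)], [0, np.float64(3.5), np.float64(3.6)], [0, np.float64(3.9), np.float64(4.2)], [0, np.float64(4.3), np.float64(4.8)], [0, np.float64(4.6), np.float64(5.4)]]
3 [-49.9 152.6] [[0, np.float64(0.3), np.float64(0.6)], [0, np.float64(0.6), np.float64(1.3)], [0, np.float64(0.9), np.float64(2.0)], [0, np.float64(1.1), np.float64(2.7)], [0, np.float64(1.3), np.float64(3.4)], [0, np.float64(1.5), np.float64(4.1)], [0, np.float64(1.6), np.float64(4.8)], [0, np.float64(1.7), np.float64(5.5)], [0, np.float64(1.8), np.float64(6.2)], [0, np.float64(1.8), np.float64(6.9)]]
```

```bash

python3 -m pendant '{"linear":[[0,0,-4],[0,0,-8],[-0.1,-1,-11.5],[-0.3,-5,-11.5],[-0.3,-9,-11.5],[-0.3,-13,-11.5],[-0.3,-17,-11.5],[-0.3,-21,-11.5],[-0.3,-25,-11.5],[-0.3,-28,-11.5]],"rotation":[[0,0,0],[0,0,0],[0,0,0],[0,0,0],[0,0,0],[0,0,0],[0,0,0],[0,0,0],[0,0,0],[0,0,0]],"grip":[1,1,1,1,1,1,1,1,1,1]}' | grep -v rot
python3 -m pendant '{"linear":[[0,0,0],[0,0,0],[0,0,2],[0,0,4],[0,0,6],[0,0,8],[0,0,9],[0,0,9.2],[0,0,9.2],[0,0,9.2]],"rotation":[[0,0,0],[0,0,0],[0,0,0],[0,0,0],[0,0,0],[0,0,0],[0,0,0],[0,0,0],[0,0,0],[0,0,0]],"grip":[1,1,1,1,1,1,1,1,1,1]}' | grep -v rot
python3 - <<'E'
from h import *
p=manip.state()['tool_pos'];print(inbed(p),p[2],to_tool(bed(0,.1332,.2332))); show()
E
```

```text
time: 66.55
tool_pos: [0.5687, 0.3199, 0.3294]
contact_force: [0.2, -0.7, 0.4]
gripper_width: -0.002
time: 67.38
tool_pos: [0.5701, 0.3161, 0.2392]
contact_force: [0.2, -0.1, 0.1]
gripper_width: 0.0
[0.0021 0.1653] 0.2391737335155582 [-0.22  3.21  0.59]
67.38 [0.5701 0.3161 0.2392] R [[0.984, -0.176, 0.002], [-0.176, -0.984, 0.001], [0.002, -0.001, -1.0]] F [ 0.2 -0.1  0.1] g 0.0 q [ 0.39  0.11  1.54 -0.    1.49  0.57]
```

```bash

python3 -m pendant '{"linear":[[-0.1,0.5,0.1],[-0.2,1,0.3],[-0.2,1.5,0.6],[-0.2,2,0.6],[-0.2,2.4,0.6],[-0.2,2.8,0.6],[-0.2,3.2,0.6],[-0.2,3.2,0.6],[-0.2,3.2,0.6],[-0.2,3.2,0.6]],"rotation":[[0,0,0],[0,0,0],[0,0,0],[0,0,0],[0,0,0],[0,0,0],[0,0,0],[0,0,0],[0,0,0],[0,0,0]],"grip":[1,1,1,1,1,1,1,1,1,1]}' | grep -v rot
python3 -m pendant '{"linear":[[0,0.3,0],[0,0.6,-0.1],[0,0.9,-0.2],[0,1.2,-0.2],[0,1.4,-0.3],[0,1.7,-0.3],[0,2,-0.4],[0,2.3,-0.4],[0,2.6,-0.5],[0,2.8,-0.5]],"rotation":[[0,0,0],[0,0,0],[0,0,0],[0,0,0],[0,0,0],[0,0,0],[0,0,0],[0,0,0],[0,0,0],[0,0,0]],"grip":[1,1,1,1,1,1,1,1,1,1]}' | grep -v rot
```

```text
time: 68.22
tool_pos: [0.562, 0.2852, 0.2316]
contact_force: [-1.1, 0.0, -0.5]
gripper_width: -0.001
time: 69.05
tool_pos: [0.557, 0.2571, 0.2366]
contact_force: [0.0, 1.8, 0.9]
gripper_width: -0.004
```

```bash

python3 -m pendant '{"linear":[[0,0.4,0],[0,0.9,0],[0,1.3,0],[0,1.7,0],[0,2.2,0],[0,2.6,0],[0,3,0.1],[0,3.4,0.1],[0,3.9,0.2],[0,4.3,0.2]],"rotation":[[0,0,0],[0,0,0],[0,0,0],[0,0,0],[0,0,0],[0,0,0],[0,0,0],[0,0,0],[0,0,0],[0,0,0]],"grip":[1,1,1,1,1,1,1,1,1,1]}' | grep -v rot
python3 - <<'E'
from h import *
show();p=manip.state()['tool_pos'];print(inbed(p)); snap('scene','s21.png'); im=cv2.imread('pics/s21.png'); cv2.imwrite('pics/s21c.png',im[60:330,200:520])
E
```

```text
time: 69.88
tool_pos: [0.5494, 0.2146, 0.2341]
contact_force: [1.0, 1.2, -1.0]
gripper_width: 0.003
69.88 [0.5494 0.2146 0.2341] R [[0.985, -0.175, -0.0], [-0.175, -0.985, -0.0], [-0.0, 0.0, -1.0]] F [ 1.   1.2 -1. ] g 0.003 q [ 0.25 -0.03  1.69 -0.    1.48  0.42]
[-0.0004  0.0617]
```

```bash

python3 -m pendant '{"linear":[[0,0.7,0.2],[0,1.4,0.3],[0,2.1,0.5],[0,2.8,0.8],[0,3.4,1.1],[0,4.1,1.4],[0,4.7,1.7],[0,5.3,2.1],[0,6,2.5],[0,6.5,2.9]],"rotation":[[0,0,0],[0,0,0],[0,0,0],[0,0,0],[0,0,0],[0,0,0],[0,0,0],[0,0,0],[0,0,0],[0,0,0]],"grip":[1,1,1,1,1,1,1,1,1,1]}' | grep -v rot
python3 - <<'E'
from h import *
show();p=manip.state()['tool_pos'];print(inbed(p)); snap('scene','s22.png')
E
```

```text
time: 70.77
tool_pos: [0.5381, 0.1502, 0.2052]
contact_force: [-1.2, 1.1, 4.0]
gripper_width: 0.001
70.77 [0.5381 0.1502 0.2052] R [[0.984, -0.175, 0.0], [-0.175, -0.984, -0.001], [0.0, 0.001, -1.0]] F [-1.2  1.1  4. ] g 0.001 q [ 0.14 -0.09  1.79 -0.    1.44  0.32]
[-0.0003 -0.0037]
```

```bash

python3 -m pendant '{"linear":[[0,0.6,0.4],[0,1.1,0.9],[0,1.6,1.4],[0,2.1,1.9],[0,2.6,2.5],[0,3.1,3],[0,3.5,3.6],[0,3.9,4.2],[0,4.3,4.8],[0,4.6,5.4]],"rotation":[[0,0,0],[0,0,0],[0,0,0],[0,0,0],[0,0,0],[0,0,0],[0,0,0],[0,0,0],[0,0,0],[0,0,0]],"grip":[1,1,1,1,1,1,1,1,1,1]}' | grep -v rot
python3 -m pendant '{"linear":[[0,0.3,0.5],[0,0.5,1],[0,0.7,1.5],[0,0.9,2],[0,1.1,2.5],[0,1.2,3],[0,1.3,3.5],[0,1.4,4],[0,1.5,4.5],[0,1.6,5]],"rotation":[[0,0,0],[0,0,0],[0,0,0],[0,0,0],[0,0,0],[0,0,0],[0,0,0],[0,0,0],[0,0,0],[0,0,0]],"grip":[1,1,1,1,1,1,1,1,1,1]}' | grep -v rot
python3 - <<'E'
from h import *
show();p=manip.state()['tool_pos'];print(inbed(p)); snap('scene','s23.png')
E
```

```text
time: 71.65
tool_pos: [0.5301, 0.1053, 0.151]
contact_force: [0.3, -0.5, 3.7]
gripper_width: 0.002
time: 72.48
tool_pos: [0.5273, 0.0898, 0.101]
contact_force: [-0.7, -2.2, 4.9]
gripper_width: 0.001
72.48 [0.5273 0.0898 0.101 ] R [[0.985, -0.175, -0.0], [-0.175, -0.985, -0.001], [0.0, 0.001, -1.0]] F [-0.7 -2.2  4.9] g 0.001 q [ 0.03 -0.05  1.94 -0.    1.25  0.21]
[-0.0003 -0.0651]
```

```bash

python3 -m pendant '{"linear":[[0,0.2,0.3],[0,0.3,0.6],[0,0.4,0.9],[0,0.5,1.2],[0,0.6,1.4],[0,0.6,1.6],[0,0.6,1.8],[0,0.6,2],[0,0.6,2.1],[0,0.6,2.2]],"rotation":[[0,0,0],[0,0,0],[0,0,0],[0,0,0],[0,0,0],[0,0,0],[0,0,0],[0,0,0],[0,0,0],[0,0,0]],"grip":[1,1,1,1,1,1,1,1,1,1]}' | grep -v rot
python3 -m pendant '{"linear":[[0,0,0.05],[0,0,0.1],[0,0,0.15],[0,0,0.2],[0,0,0.25],[0,0,0.3],[0,0,0.35],[0,0,0.4],[0,0,0.4],[0,0,0.4]],"rotation":[[0,0,0],[0,0,0],[0,0,0],[0,0,0],[0,0,0],[0,0,0],[0,0,0],[0,0,0],[0,0,0],[0,0,0]],"grip":[1,1,1,1,1,1,1,1,1,1]}' | grep -v rot
```

```text
time: 73.37
tool_pos: [0.5264, 0.0845, 0.0795]
contact_force: [0.6, 3.0, 4.0]
gripper_width: 0.001
time: 74.2
tool_pos: [0.5264, 0.0842, 0.0758]
contact_force: [-0.2, 2.6, 5.5]
gripper_width: -0.0
```

```bash

python3 -m pendant '{"linear":[[0,0,0.03],[0,0,0.06],[0,0,0.09],[0,0,0.1],[0,0,0.1],[0,0,0.1],[0,0,0.1],[0,0,0.1],[0,0,0.1],[0,0,0.1]],"rotation":[[0,0,0],[0,0,0],[0,0,0],[0,0,0],[0,0,0],[0,0,0],[0,0,0],[0,0,0],[0,0,0],[0,0,0]],"grip":[1,1,1,1,1,1,1,1,1,1]}' | grep -v rot
```

```text
time: 75.03
tool_pos: [0.5264, 0.0843, 0.0757]
contact_force: [-2.9, 3.0, 10.0]
gripper_width: -0.002
```

At the stop (10 N). Release straight up slowly, then check.

```bash

python3 -m pendant '{"linear":[[0,0,-0.2],[0,0,-0.5],[0,0,-0.9],[0,0,-1.5],[0,0,-2.5],[0,0,-4],[0,0,-6],[0,0,-9],[0,0,-12],[0,0,-13.5]],"rotation":[[0,0,0],[0,0,0],[0,0,0],[0,0,0],[0,0,0],[0,0,0],[0,0,0],[0,0,0],[0,0,0],[0,0,0]],"grip":[1,1,1,1,1,1,1,1,1,1]}' | grep -v rot
python3 -m pendant '{"linear":[[0,3,0],[0,6,0],[0,9,0],[0,10,0],[0,10,0],[0,10,0],[0,10,0],[0,10,0],[0,10,0],[0,10,0]],"rotation":[[0,0,0],[0,0,0],[0,0,0],[0,0,0],[0,0,0],[0,0,0],[0,0,0],[0,0,0],[0,0,0],[0,0,0]],"grip":[1,1,1,1,1,1,1,1,1,1]}' | grep -v rot
python3 -m pendant '{"linear":[[0,0,0],[0,0,0],[0,0,0],[0,0,0],[0,0,0],[0,0,0],[0,0,0],[0,0,0],[0,0,0],[0,0,0]],"rotation":[[0,0,0],[0,0,0],[0,0,0],[0,0,0],[0,0,0],[0,0,0],[0,0,0],[0,0,0],[0,0,0],[0,0,0]],"grip":[1,1,1,1,1,1,1,1,1,1]}' | grep -v rot
python3 - <<'E'
from h import *
c,a=snap('wrist'); _,b=snap('scene'); cs=manip.calibration('scene')
print('disc pred wrist',proj(c,[[.5245,.0757,.086]]),'scene',proj(cs,[[.5245,.0757,.086]]))
h=cv2.cvtColor(a,cv2.COLOR_BGR2HSV); m=(h[...,1]>150)&(h[...,2]>120)&(h[...,0]>20)&(h[...,0]<35); ys,xs=np.nonzero(m); print(len(xs),np.median(xs),np.median(ys))
cv2.imwrite('pics/end.png',np.vstack([cv2.resize(a[:240],(560,210)),cv2.resize(b[100:340,180:500],(560,380))]))
E
```

```text
time: 75.87
tool_pos: [0.5272, 0.0839, 0.2138]
contact_force: [0.2, -0.3, 0.2]
gripper_width: 0.001
time: 76.7
tool_pos: [0.5088, -0.0134, 0.2094]
contact_force: [-0.1, -0.4, -0.5]
gripper_width: -0.004
time: 77.53
tool_pos: [0.5087, -0.0142, 0.2095]
contact_force: [0.3, 0.3, 0.2]
gripper_width: 0.002
disc pred wrist [[319.75884201  80.41228496]] scene [[325.19526373 205.57542797]]
1263 319.0 80.0
```

View pics/end.png

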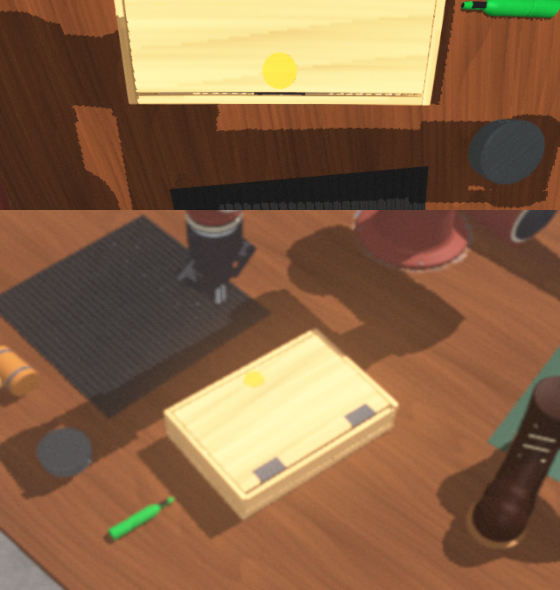

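```bash
python3 -c "
from plant import manip
print(manip.job_done())"
```

```text
the job is handed in; nothing more can be done
None
```

I pressed the door open, laid all five steel punches from the mat into the ribbed bed, then swung the door down and pressed it to its stop. I handed the job in at about 78 s; no verdict was reported.

**Last checks that agreed**
- **Punches:** with the door still open, the wrist picture showed them at about -102, -52, -2, +47 and +99 mm across the ribs. Each is within 1° of the ribs' direction, with its measured middle between -14 and -22 mm along the ribs.
- **Door:** after release it stayed flush. The brass disc appeared at pixel (319, 80), against (319.8, 80.4) predicted for a shut door. The mat is empty.
- **Surroundings:** the boot and wax tin look undisturbed in the last pictures, and so does the part of the mallet in view. I never reached for the green look-alikes, and the tool was touching nothing at hand-in.

**What disagreed or could not be checked**
- **Fingertip length:** when shut, the tips touched about 24 mm higher than the stated 22 mm ahead of the TCP. I worked from measured contact heights instead.
- **Finger contact in the cabinet:** while releasing the punch at +100 mm, the force on the tool rose to about 15 N sideways, most likely a finger against the side wall. It was about 8 N at -100 mm.
- **Trough readings:** four of the five positions read 2 to 3 mm short of the nominal trough; the fifth read about 1 mm short. I took this as measurement offset within the same troughs.
- **After closing:** the punches could not be seen once the door was shut, and their seated height was inferred from contact when they were set down.

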